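# Put the lids back on the washed canister set

## Task

The four white canisters have been washed and their four wooden lids lie about the worktop between them: put every lid back on the canister it fits, going by size, with its plug fully down in the mouth and the disc lying flat on the rim all round. Set each lid down gently rather than dropping it, don't tip a canister over, and leave the tin and the mug where they stand.

Things in the scene. Friction and masses are not known exactly. Their poses are not given: they have to be found in the camera images.
- lid_1_knob (a point): Lid of the largest canister: light-wood disc 92 mm across, 7 mm thick, upright 26 mm knob on top (34 mm tall), under it a plug 9 mm deep, 77 mm across (foot 68 mm). Lies knob up, plug on the worktop, disc top at 16 mm. Point: on the knob's axis where it is best gripped, 22 mm above the disc's top, 29 mm above its underside (which rests on the rim when home), 12 mm below the knob's top; z up along the knob.
- canister_1: Largest canister: open round white ceramic pot, 92 mm outside, 86 mm high, mouth 82 mm across (wall 5 mm), loose, empty, standing upright. Origin at the centre of its underside, z up.
- lid_2_knob (a point): Lid of the second largest canister: light-wood disc 80 mm across, 7 mm thick, upright 26 mm knob on top (34 mm tall), under it a plug 9 mm deep, 65 mm across (foot 56 mm). Lies knob up, plug on the worktop, disc top at 16 mm. Point: on the knob's axis where it is best gripped, 22 mm above the disc's top, 29 mm above its underside (which rests on the rim when home), 12 mm below the knob's top; z up along the knob.
- canister_2: Second largest canister: open round white ceramic pot, 80 mm outside, 80 mm high, mouth 70 mm across (wall 5 mm), loose, empty, standing upright. Origin at the centre of its underside, z up.
- lid_3_knob (a point): Lid of the third largest canister: light-wood disc 68 mm across, 7 mm thick, upright 26 mm knob on top (34 mm tall), under it a plug 9 mm deep, 53 mm across (foot 44 mm). Lies knob up, plug on the worktop, disc top at 16 mm. Point: on the knob's axis where it is best gripped, 22 mm above the disc's top, 29 mm above its underside (which rests on the rim when home), 12 mm below the knob's top; z up along the knob.
- canister_3: Third largest canister: open round white ceramic pot, 68 mm outside, 74 mm high, mouth 58 mm across (wall 5 mm), loose, empty, standing upright. Origin at the centre of its underside, z up.
- lid_4_knob (a point): Lid of the smallest canister: light-wood disc 56 mm across, 7 mm thick, upright 26 mm knob on top (34 mm tall), under it a plug 9 mm deep, 41 mm across (foot 32 mm). Lies knob up, plug on the worktop, disc top at 16 mm. Point: on the knob's axis where it is best gripped, 22 mm above the disc's top, 29 mm above its underside (which rests on the rim when home), 12 mm below the knob's top; z up along the knob.
- canister_4: Smallest canister: open round white ceramic pot, 56 mm outside, 68 mm high, mouth 46 mm across (wall 5 mm), loose, empty, standing upright. Origin at the centre of its underside, z up.
- tin: Bystander: a closed round food tin with a paper label, 75 mm across, 58 mm high, loose; origin at the centre of its underside.
- mug: Bystander: a green and white mug, 78 mm wide and 101 mm high, 116 mm with its handle, loose, standing at the back right of the work; origin under its middle.
Things that resemble listed ones, but are neither listed nor needed, are in the scene too. What is shaped like the part that bears lid_4_knob but purple is not meant.

How it is judged (in metres and radians):
At the end, for the whole second after the job is handed in: Each lid is home on the canister of its size: centred to 6 mm, disc at rim height to 2.5 mm, flat to 0.05 rad; canisters upright on the worktop to 0.05 rad; all at rest (under 0.02 m/s) and released; tin and mug within 30 mm of where they stood (horizontal distance between lid_1_knob and canister_1 below 0.006 m and z of lid_1_knob in the frame of canister_1 between 0.1125 and 0.1175 m and angle between the z axis of lid_1_knob and the z axis of canister_1, either way round below 0.05 rad and angle between each of canister_1, canister_2, canister_3, canister_4's own z axis and vertical below 0.05 rad and height (world z) of each of canister_1, canister_2, canister_3, canister_4 below 0.005 m and linear speed of each of canister_1, lid_1, canister_2, lid_2, canister_3, lid_3, canister_4, lid_4 below 0.02 m/s and horizontal distance between lid_2_knob and canister_2 below 0.006 m and z of lid_2_knob in the frame of canister_2 between 0.1065 and 0.1115 m and angle between the z axis of lid_2_knob and the z axis of canister_2, either way round below 0.05 rad and horizontal distance between lid_3_knob and canister_3 below 0.006 m and z of lid_3_knob in the frame of canister_3 between 0.1005 and 0.1055 m and angle between the z axis of lid_3_knob and the z axis of canister_3, either way round below 0.05 rad and horizontal distance between lid_4_knob and canister_4 below 0.006 m and z of lid_4_knob in the frame of canister_4 between 0.0945 and 0.0995 m and angle between the z axis of lid_4_knob and the z axis of canister_4, either way round below 0.05 rad and distance of each of tin, mug from where it was at the start of the episode below 0.03 m); the robot touches nothing.
It fails at once if a canister is tipped over (angle between any of canister_1, canister_2, canister_3, canister_4's own z axis and vertical above 0.4 rad).
It fails at once if a lid is banged onto a canister (over 45 N) (contact force between any of lid_1, lid_2, lid_3, lid_4 and canister_1 above 45 N or contact force between any of lid_1, lid_2, lid_3, lid_4 and canister_2 above 45 N or contact force between any of lid_1, lid_2, lid_3, lid_4 and canister_3 above 45 N or contact force between any of lid_1, lid_2, lid_3, lid_4 and canister_4 above 45 N).
It fails at once if a lid is let go more than 15 mm above its seat on its canister and drops ((horizontal distance between lid_1_knob and canister_1 below 0.03 m and z of lid_1_knob in the frame of canister_1 above 0.13 m and contact force between the fingers and lid_1 below 0.05 N) or (horizontal distance between lid_2_knob and canister_2 below 0.03 m and z of lid_2_knob in the frame of canister_2 above 0.124 m and contact force between the fingers and lid_2 below 0.05 N) or (horizontal distance between lid_3_knob and canister_3 below 0.03 m and z of lid_3_knob in the frame of canister_3 above 0.118 m and contact force between the fingers and lid_3 below 0.05 N) or (horizontal distance between lid_4_knob and canister_4 below 0.03 m and z of lid_4_knob in the frame of canister_4 above 0.112 m and contact force between the fingers and lid_4 below 0.05 N)).
It fails at once if the tin or the mug is moved more than 30 mm (distance of any of tin, mug from where it was at the start of the episode above 0.03 m).
It also fails if it takes over 109 s, if anything falls off the work surface, if the arm or the gripper's body presses on something with over 40 N, if the wrist force passes 120 N, or if a joint passes its speed limit or range.

## Robot

A 7-joint arm with a two-finger parallel gripper is mounted at the origin on a cart in front of the work surface, level with it; the furniture and walls round the work are solid. World frame = base frame: x ahead of the robot, y to its left, z up, the work surface at z = 0. Lengths are in m, angles in degrees, forces in N, time in s.
With the tool pointing down it reaches from about 0.425 to 0.875 m from the base axis. Payload 4.7 kg.
Tool frame: the origin (TCP) lies on the centre line of the jaws, within the pads' length; the fingertips stand 25 mm ahead of it and the grasp point (between the pads) lies 6 mm ahead of it; z points along the fingers, y is the direction in which the jaws open and shut (so a half turn about z gives the same grasp; the last joint's range is limited). The gripper opens to 87 mm and grips with 3 to 60 N. Pads are 19 mm wide; open, the fingers measure 117 mm over their backs; the gripper's body (75 mm by 190 mm) begins 51 mm behind the grasp point.
Start: joints at [67.5, 18.392, -4.016, 83.108, 1.295, 78.541, -3.26], TCP at [0.257, -0.597, 0.248] pointing down, gripper open.
Joint ranges: [-163.93, 163.93], [-17.29, 119.83], [-79.2, 71.16], [3.27, 140.29], [-89.18, 269.18], [5.43, 117.66], [-154.24, 154.24]. Speed limits (degrees/s): [147.25, 147.25, 180, 180, 180, 180, 180].

## Interface

Orientations are given as [roll, pitch, yaw] about the fixed x, y, z axes, in that order (R = Rz(yaw) Ry(pitch) Rx(roll)).
In Python, from cell import env gives the robot as it stands.
- The arm moves only by the shell command python3 -m creep 'ROWS' [OPENING] [FORCE]. ROWS is JSON, a list of rows, each an object of numbers: "tx", "ty", "tz": the shift along the tool's x, y, z in m; "rx", "ry", "rz": the turn, a rotation vector about the tool's x, y, z in degrees. In form: [{"tx": .., "ty": .., "tz": .., "rx": .., "ry": .., "rz": ..}, ...]. A call has 1 to 20 rows; each row shifts and turns the commanded pose from where the row before left it, along the tool's axes as they then stand; what a row does not reach is not made up. A row lasts 1/8 s, in which the tool goes at most 62.5 mm and 10.7 degrees, less where a joint would pass 70% of its speed; a pose out of reach is approached as far as the arm can. A call is refused whole if a number of a shift passes 0.0625 or a number of a turn 10.7, either way. A call with a gripper value outside its range is refused whole. OPENING is the finger opening in m, from 0 to 0.087, set as the call begins (- or left out, the last holds). The fingers move at their own pace and stop on an object; FORCE is the grip in N (left out, the last holds). Time passes only in rows, so rows that do not move let the fingers close. It gives the time, the measured TCP pose, the force and the opening at its end, in the units of the state.
- env.get_obs(): the state, without advancing time (a new reading comes with each control period).
- env.read_camera(name): name is "side" or "top" or "wrist"; returns a dict with "pixels" (480x640x3 uint8, red, green, blue), "intrinsics" (3x3 intrinsics, pixels), "R" (3x3) and "t" (3): a world point X has camera coordinates R X + t. Camera axes: x right, y down, z forward; pixel columns grow to the right and rows downward; lengths in m; the calibration is good to about 2 mm. A picture is of the moment at which its call begins. There is no depth.
- env.sign_off(): hands the job in, once; it reports no verdict.
The state is a dict: "time_s": time; "qpos": joint angles; "joint_velocities": joint speeds; "effort": joint torques, N m; "tool_pos": TCP position; "tool_rot": TCP orientation; "force": force on the tool from outside, world axes, zero at the start; "wrist_torque": the same for the moment, N m; "grip_width": finger opening in m.
Only numpy, scipy, OpenCV 4.12 (cv2) and the standard library are available. Lean on these libraries where they do the work, as an engineer would, in place of code of your own. Each camera call takes 0.05 s, during which the arm holds its last target.

## Working session

There is one attempt and no reset: what is moved stays moved. The work goes in short steps, Python scripts to look and compute and a shell command to move; the robot and the scene stay as the last step left them, time stands still between calls to the robot, and variables do not carry over. Pictures are saved under pics/ and viewed, and the job is handed in when it is done.

```bash
ls; mkdir -p pics
python3 - <<'E'
from cell import env
import cv2
o=env.get_obs(); print(o)
for n in ["top","side","wrist"]:
    c=env.read_camera(n); cv2.imwrite(f"pics/{n}0.png",c["pixels"][:,:,::-1]); print(n,c["intrinsics"],c["R"],c["t"])
E
```

```text
pics
{'time_s': 0.0, 'qpos': array([67.50137765, 18.43945973, -4.0143437 , 83.17470409,  1.29315859,
       78.53847545, -3.2593262 ]), 'joint_velocities': array([ 0.00219928,  0.00330578, -0.01651227,  0.00933256,  0.11412034,
        0.00651576, -0.04622987]), 'effort': array([-3.08963001e-05, -4.91299975e+01, -4.03929558e-01, -3.12531567e+01,
       -6.38940535e-02,  4.36324789e-02,  1.99101046e-04]), 'tool_pos': array([ 0.25693192, -0.59652907,  0.24645847]), 'tool_rot': array([-1.79892492e+02,  4.18913603e-03,  2.33075506e+01]), 'force': array([0.13441065, 0.79644979, 0.05403194]), 'wrist_torque': array([-0.02897375, -0.03802354,  0.0005199 ]), 'grip_width': 0.0864324091846752}
top [[498.77211915   0.         326.79592547]
 [  0.         498.77211915 237.47885601]
 [  0.           0.           1.        ]] [[ 0.02642578 -0.99963987 -0.00467001]
 [-0.97564924 -0.02477346 -0.21793308]
 [ 0.21773891  0.01031535 -0.97595254]] [0.00281276 0.51005884 1.10918732]
side [[611.41620238   0.         326.40467547]
 [  0.         611.41620238 243.58933627]
 [  0.           0.           1.        ]] [[-0.62040043 -0.78422014 -0.0101039 ]
 [-0.64144828  0.51478145 -0.56880942]
 [ 0.45127311 -0.34640848 -0.82240729]] [0.32284695 0.36012364 1.25126466]
wrist [[331.9963575    0.         322.53967238]
 [  0.         331.9963575  237.55778234]
 [  0.           0.           1.        ]] [[ 0.39529779 -0.91855172 -0.00154602]
 [-0.88576945 -0.38163455  0.26413547]
 [-0.2432121  -0.10304275 -0.96448435]] [-0.64816028 -0.03263062  0.38979677]
```

View pics/top0.png

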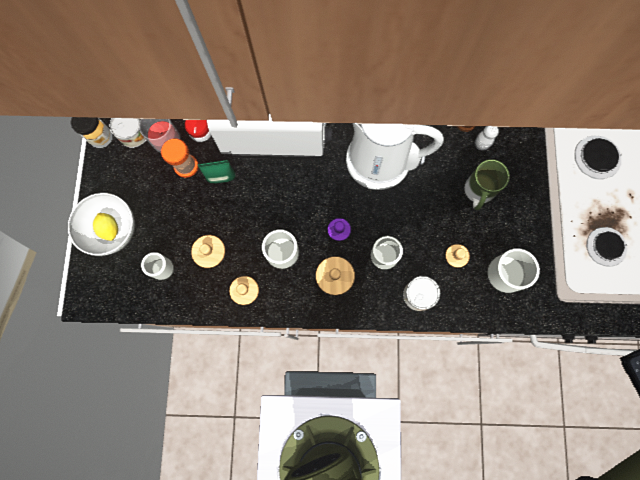

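View pics/side0.png

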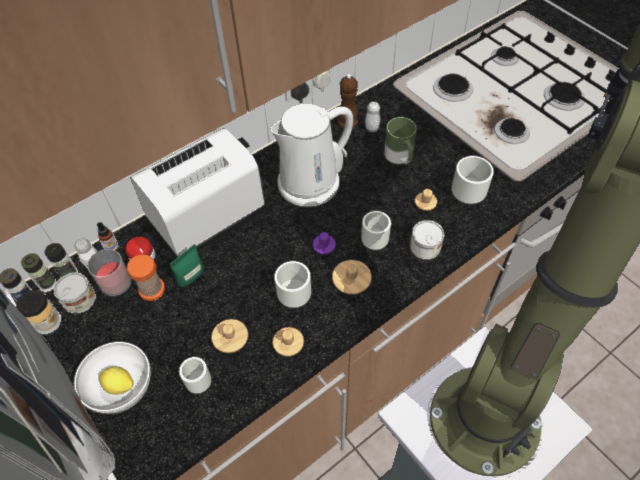

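View pics/wrist0.png

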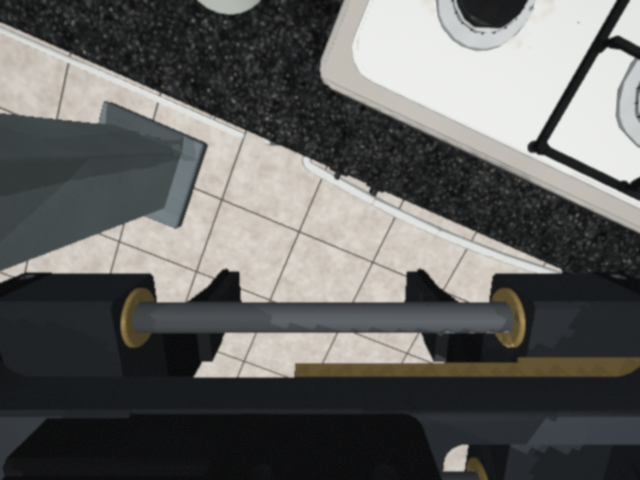

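View crops.

```bash
cat > h.py <<'E'
import numpy as np, cv2
from cell import env
from scipy.optimize import least_squares
def proj(c,P):
    X=np.atleast_2d(P)@np.array(c["R"]).T+np.array(c["t"]); u=X@np.array(c["intrinsics"]).T; return u[:,:2]/u[:,2:]
def back(c,uv,z):
    uv=np.atleast_2d(uv).astype(float)
    d=np.c_[uv,np.ones(len(uv))]@np.linalg.inv(c["intrinsics"]).T@np.array(c["R"])
    C=-np.array(c["R"]).T@np.array(c["t"])
    s=(z-C[2])/d[:,2]; return C+s[:,None]*d
def circ(x,y,z,r,n=72):
    a=np.linspace(0,2*np.pi,n,endpoint=False); return np.c_[x+r*np.cos(a),y+r*np.sin(a),np.full(n,z)]
E
python3 - <<'E'
import cv2
t=cv2.imread("pics/top0.png"); s=cv2.imread("pics/side0.png")
cv2.imwrite("pics/c1.png",cv2.resize(t[215:315,130:330],None,fx=4,fy=4,interpolation=cv2.INTER_CUBIC))
cv2.imwrite("pics/c2.png",cv2.resize(t[215:325,310:550],None,fx=3.3,fy=3.3,interpolation=cv2.INTER_CUBIC))
from h import *
c=env.read_camera("top")
for n,u,z in [("L1",(336,275),.016),("L2",(208,252),.016),("L3",(244,291),.016),("L4",(458,256),.016),("C1",(514,270-8),.086),("C2",(281,246),.08),("C3",(387,250),.074),("C4",(155,262),.068),("tin",(421,290),.058),("mug",(490,175),.1)]: print(n,back(c,u,z).round(3), np.hypot(*back(c,u,z)[0,:2]).round(3))
E
```

```text
L1 [[ 0.428 -0.008  0.016]] 0.428
L2 [[0.476 0.301 0.016]] 0.563
L3 [[0.384 0.209 0.016]] 0.437
L4 [[ 0.481 -0.299  0.016]] 0.567
C1 [[ 0.457 -0.406  0.086]] 0.612
C2 [[0.482 0.12  0.08 ]] 0.497
C3 [[ 0.48  -0.123  0.074]] 0.495
C4 [[0.44  0.408 0.068]] 0.6
tin [[ 0.392 -0.202  0.058]] 0.441
mug [[ 0.657 -0.357  0.1  ]] 0.748
```

View pics/c1.png

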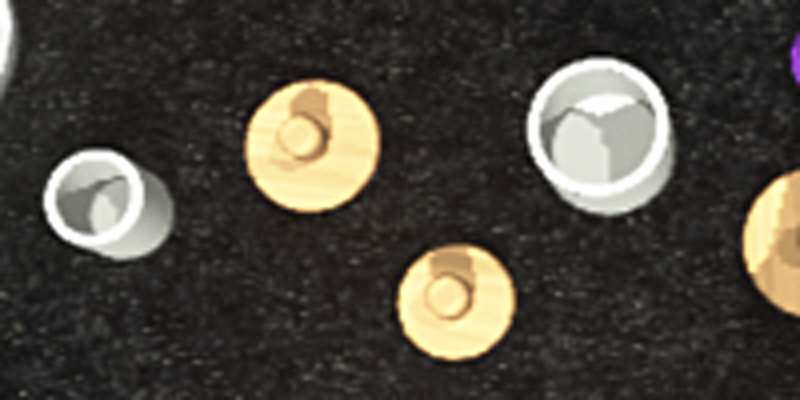

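View pics/c2.png

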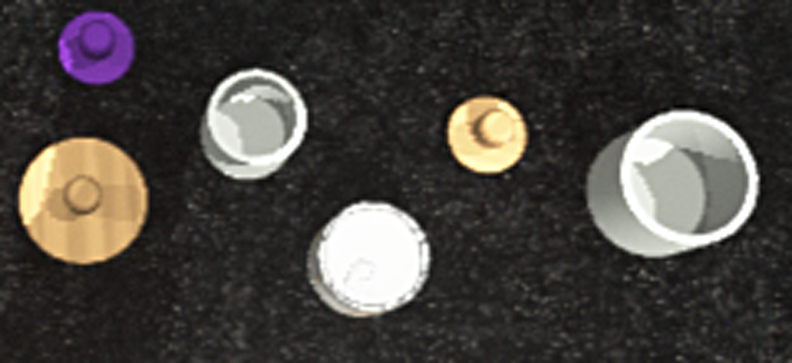

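```bash
cat > m1.py <<'E'
from h import *
c=env.read_camera("top"); s=env.read_camera("side")
A={"C4":(93.5,198.5,.068,.028),"C2":(598.5,127,.08,.04),"L2":(313,146,.0135,.04),"L3":(456,302,.0135,.034)}
B={"L1":(83.5,200.5,.0135,.046),"C3":(256.5,118.5,.074,.034),"L4":(487,135,.0135,.028),"C1":(690,179,.086,.046)}
I=s["pixels"][:,:,::-1].copy(); sc=4
I=cv2.resize(I,None,fx=sc,fy=sc,interpolation=cv2.INTER_CUBIC)
T=cv2.resize(c["pixels"][:,:,::-1].copy(),None,fx=sc,fy=sc,interpolation=cv2.INTER_CUBIC)
for D,f,o in ((A,4,(130,215)),(B,3.3,(310,215))):
    for n,(X,Y,z,r) in D.items():
        p=back(c,((X+.5)/f-.5+o[0],(Y+.5)/f-.5+o[1]),z)[0]
        print(n,p.round(4),np.hypot(*p[:2]).round(3))
        for cam,im in ((c,T),(s,I)):
            uv=proj(cam,circ(p[0],p[1],z,r))
            cv2.polylines(im,[np.round((uv+.5)*sc-.5).astype(int)],True,(0,0,255),1)
cv2.imwrite("pics/o1.png",I[1040:1640,700:1500]); cv2.imwrite("pics/o2.png",I[560:1160,1200:2000])
E
python3 m1.py
```

```text
C4 [0.4343 0.4119 0.068 ] 0.599
C2 [0.481  0.1236 0.08  ] 0.497
L2 [0.4784 0.3024 0.0135] 0.566
L3 [0.3865 0.2102 0.0135] 0.44
L1 [ 0.4272 -0.0054  0.0135] 0.427
C3 [ 0.4787 -0.1234  0.074 ] 0.494
L4 [ 0.4828 -0.2979  0.0135] 0.567
C1 [ 0.442 -0.416  0.086] 0.607
```

View pics/o1.png

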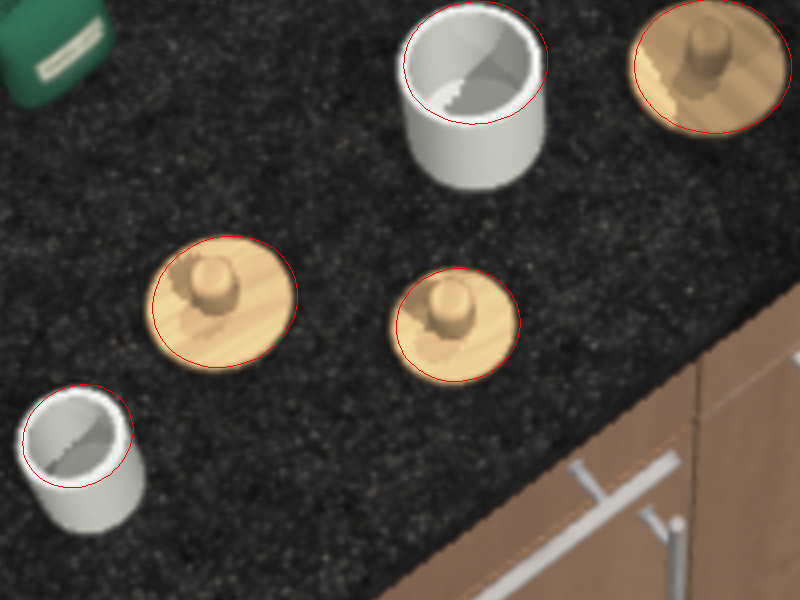

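View pics/o2.png

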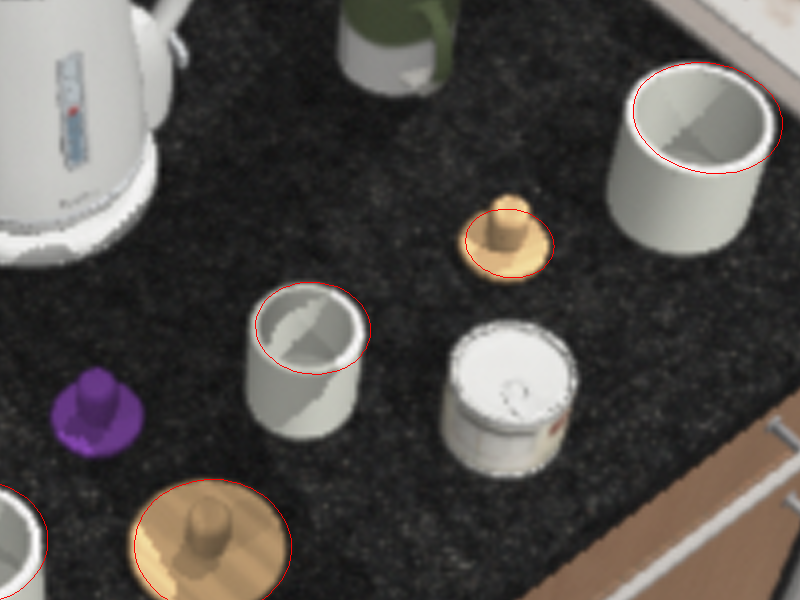

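```bash
cat >> h.py <<'E'
from scipy.spatial.transform import Rotation as Ro
def go(x,y,z,yaw=None):
    "prints tool-axis shift from the measured pose, and the turn to a straight-down pose of given yaw"
    o=env.get_obs(); p=o["tool_pos"]; R=Ro.from_euler("xyz",o["tool_rot"],degrees=True)
    print("t",o["time_s"].round(2) if hasattr(o["time_s"],"round") else o["time_s"],"pos",p.round(4),"rot",o["tool_rot"].round(2),"F",o["force"].round(1),"grip",round(float(o["grip_width"]),4))
    print("shift tool mm",(R.inv().apply(np.array([x,y,z])-p)*1000).round(1))
    if yaw is not None:
        print("turn deg",(R.inv()*Ro.from_euler("xyz",[180,0,yaw],degrees=True)).as_rotvec(degrees=True).round(2))
E
python3 -c "
from h import *
go(.4834,-.2971,.15,45)"
```

```text
t 0.3 pos [ 0.2571 -0.5968  0.2472] rot [-179.97    0.     23.31] F [ 0.1  0.  -0.1] grip 0.0873
shift tool mm [ 326.4 -185.7   97.3]
turn deg [ -0.03  -0.   -21.69]
```

```bash
python3 -m creep '[{"tx":0.02,"ty":-0.0114},{"tx":0.034,"ty":-0.0193},{"tx":0.034,"ty":-0.0193},{"tx":0.034,"ty":-0.0193},{"tx":0.034,"ty":-0.0193},{"tx":0.034,"ty":-0.0193},{"tx":0.034,"ty":-0.0193,"tz":0.01},{"tx":0.034,"ty":-0.0193,"tz":0.02},{"tx":0.034,"ty":-0.0193,"tz":0.02},{"tx":0.02,"ty":-0.0114,"tz":0.02},{"tx":0.0144,"ty":-0.0085,"tz":0.02,"rz":-5.7},{"rz":-8},{"rz":-8},{}]' 0.06
python3 - <<'E'
from h import *
go(.4834,-.2971,.15,45)
c=env.read_camera("wrist"); im=c["pixels"][:,:,::-1].copy()
for p,r,col in (((.4834,-.2971,.0135),.028,(0,0,255)),((.4834,-.2971,.05),.013,(0,255,0))):
    cv2.polylines(im,[proj(c,circ(*p,r)).round().astype(int)],True,col,1)
cv2.imwrite("pics/w1.png",im)
E
```

```text
t 0.3 pos [ 0.2571 -0.5968  0.2472] rot [-179.97    0.     23.31] F [ 0.1  0.  -0.1] grip 0.0873
shift tool mm [ 326.4 -185.7   97.3]
turn deg [ -0.03  -0.   -21.69]$[0]: bad value
```

View pics/w1.png

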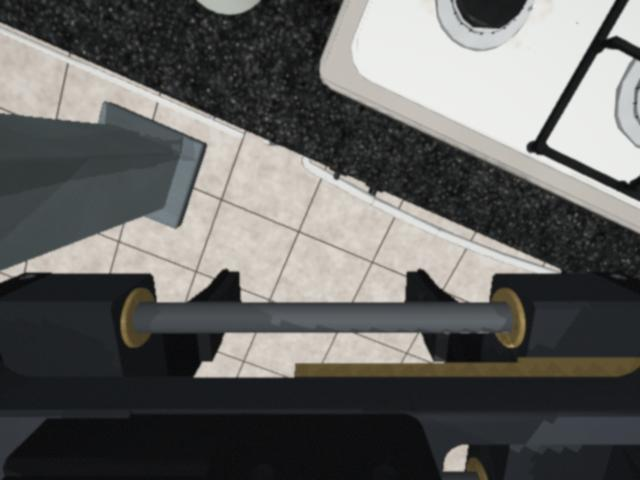

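```bash
python3 -m creep '[{"tx":0.02,"ty":-0.0114,"tz":0,"rx":0,"ry":0,"rz":0},{"tx":0.034,"ty":-0.0193,"tz":0,"rx":0,"ry":0,"rz":0},{"tx":0.034,"ty":-0.0193,"tz":0,"rx":0,"ry":0,"rz":0},{"tx":0.034,"ty":-0.0193,"tz":0,"rx":0,"ry":0,"rz":0},{"tx":0.034,"ty":-0.0193,"tz":0,"rx":0,"ry":0,"rz":0},{"tx":0.034,"ty":-0.0193,"tz":0,"rx":0,"ry":0,"rz":0},{"tx":0.034,"ty":-0.0193,"tz":0.01,"rx":0,"ry":0,"rz":0},{"tx":0.034,"ty":-0.0193,"tz":0.02,"rx":0,"ry":0,"rz":0},{"tx":0.034,"ty":-0.0193,"tz":0.02,"rx":0,"ry":0,"rz":0},{"tx":0.02,"ty":-0.0114,"tz":0.02,"rx":0,"ry":0,"rz":0},{"tx":0.0144,"ty":-0.0085,"tz":0.02,"rx":0,"ry":0,"rz":-5.7},{"tx":0,"ty":0,"tz":0,"rx":0,"ry":0,"rz":-8},{"tx":0,"ty":0,"tz":0,"rx":0,"ry":0,"rz":-8},{"tx":0,"ty":0,"tz":0,"rx":0,"ry":0,"rz":0}]' 0.06
cat > look.py <<'E'
import sys
from h import *
# look.py name x y z yaw X Y  (TCP target; lid or can centre) kind z1 r1 z2 r2
n=sys.argv[1]; x,y,z,yaw=map(float,sys.argv[2:6]); go(x,y,z,yaw)
c=env.read_camera("wrist"); im=c["pixels"][:,:,::-1].copy()
for k,a in enumerate(sys.argv[6:]):
    p=list(map(float,a.split(",")))
    cv2.polylines(im,[proj(c,circ(p[0],p[1],p[2],p[3])).round().astype(int)],True,[(0,0,255),(0,255,0),(255,0,0)][k%3],1)
cv2.imwrite(f"pics/{n}.png",im)
E
python3 look.py w1 .4834 -.2971 .15 45 .4834,-.2971,.016,.028 .4834,-.2971,.05,.013
```

```text
time_s: 2.1
tool_pos: [0.4838, -0.2956, 0.1577]
tool_rot: [-180.0, -0.0, 45.0]
force: [-0.4, 0.7, 0.3]
grip_width: 0.0598
t 2.1 pos [ 0.4838 -0.2956  0.1577] rot [-1.800e+02 -2.000e-02  4.502e+01] F [-0.4  0.7  0.3] grip 0.0598
shift tool mm [-1.4  0.8  7.7]
turn deg [-0.   -0.02  0.02]
```

View pics/w1.png

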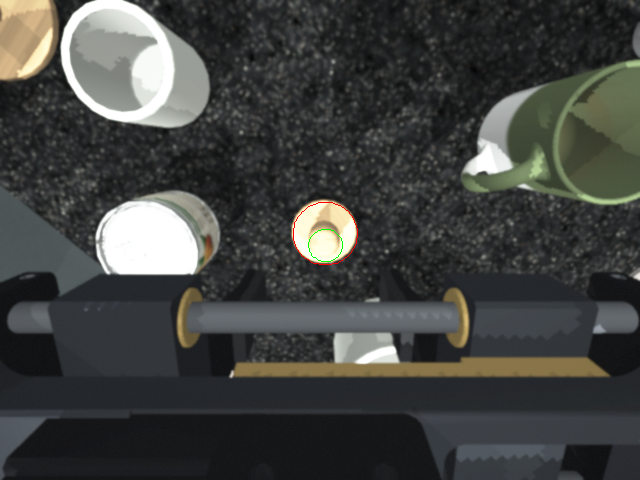

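```bash
python3 -m creep '[{"tx":-0.0014,"ty":0.0008,"tz":0.02,"rx":0,"ry":0,"rz":0},{"tx":0,"ty":0,"tz":0.03,"rx":0,"ry":0,"rz":0},{"tx":0,"ty":0,"tz":0.03,"rx":0,"ry":0,"rz":0},{"tx":0,"ty":0,"tz":0.02,"rx":0,"ry":0,"rz":0},{"tx":0,"ty":0,"tz":0.01,"rx":0,"ry":0,"rz":0},{"tx":0,"ty":0,"tz":0.002,"rx":0,"ry":0,"rz":0},{"tx":0,"ty":0,"tz":0,"rx":0,"ry":0,"rz":0}]' 0.06
python3 look.py w2 .4834 -.2971 .045 45 .4834,-.2971,.016,.028 .4834,-.2971,.05,.013
```

```text
time_s: 3.02
tool_pos: [0.4836, -0.299, 0.0464]
tool_rot: [179.9, -0.0, 45.0]
force: [-0.4, -0.5, -0.0]
grip_width: 0.0601
t 3.025 pos [ 0.4836 -0.299   0.0464] rot [ 1.7992e+02 -1.0000e-02  4.4980e+01] F [-0.4 -0.5 -0. ] grip 0.0601
shift tool mm [ 1.2 -1.5  1.4]
turn deg [ 0.08 -0.01 -0.02]
```

View pics/w2.png

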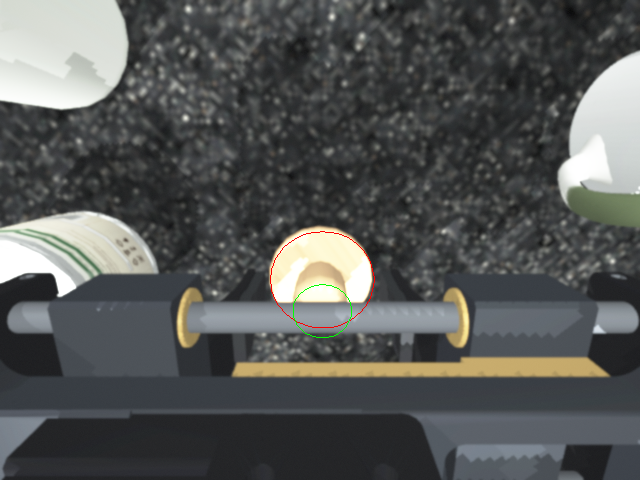

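```bash
python3 -m creep '[{"tx":0.0015,"ty":-0.001,"tz":0.0014,"rx":0,"ry":0,"rz":0},{"tx":0,"ty":0,"tz":0,"rx":0,"ry":0,"rz":0},{"tx":0,"ty":0,"tz":0,"rx":0,"ry":0,"rz":0},{"tx":0,"ty":0,"tz":0,"rx":0,"ry":0,"rz":0},{"tx":0,"ty":0,"tz":0,"rx":0,"ry":0,"rz":0},{"tx":0,"ty":0,"tz":0,"rx":0,"ry":0,"rz":0}]' 0 30
```

```text
time_s: 3.82
tool_pos: [0.4834, -0.2972, 0.0442]
tool_rot: [180.0, 0.0, 45.0]
force: [-0.1, -0.7, 0.4]
grip_width: 0.0252
```

```bash
python3 -m creep '[{"tx":0,"ty":0,"tz":-0.01,"rx":0,"ry":0,"rz":0},{"tx":0,"ty":0,"tz":-0.03,"rx":0,"ry":0,"rz":0},{"tx":0,"ty":0,"tz":-0.04,"rx":0,"ry":0,"rz":0},{"tx":0,"ty":0,"tz":-0.04,"rx":0,"ry":0,"rz":0},{"tx":0,"ty":0,"tz":-0.03,"rx":0,"ry":0,"rz":0},{"tx":0,"ty":0,"tz":-0.02,"rx":0,"ry":0,"rz":0},{"tx":0,"ty":0,"tz":-0.01,"rx":0,"ry":0,"rz":0},{"tx":0,"ty":0,"tz":0,"rx":0,"ry":0,"rz":0}]'
cat > hand.py <<'E'
import sys
from h import *
# lid in hand: overlay disc circle (radius r) at the tcp axis, disc top 28 mm - ahead of grasp point nominal
n=sys.argv[1]; r=float(sys.argv[2]); d=float(sys.argv[3])   # d: disc top distance ahead of TCP
o=env.get_obs(); p=o["tool_pos"]; R=Ro.from_euler("xyz",o["tool_rot"],degrees=True)
c=env.read_camera("wrist"); im=c["pixels"][:,:,::-1].copy()
P=R.apply(circ(0,0,d,r))+p
cv2.polylines(im,[proj(c,P).round().astype(int)],True,(0,0,255),1)
cv2.imwrite(f"pics/{n}.png",im)
E
python3 hand.py w3 .028 .028; python3 -c "
from h import *
go(.4349,.4127,.2,115)"
```

```text
time_s: 4.82
tool_pos: [0.4836, -0.2971, 0.2247]
tool_rot: [179.9, -0.0, 45.0]
force: [-0.3, 0.0, -0.5]
grip_width: 0.0251
t 4.875 pos [ 0.4831 -0.2969  0.2237] rot [-1.7997e+02  1.0000e-02  4.5010e+01] F [ 0.   0.2 -0.3] grip 0.0253
shift tool mm [ 467.8 -535.7   23.9]
turn deg [-4.000e-02 -1.000e-02 -6.999e+01]
```

View pics/w3.png

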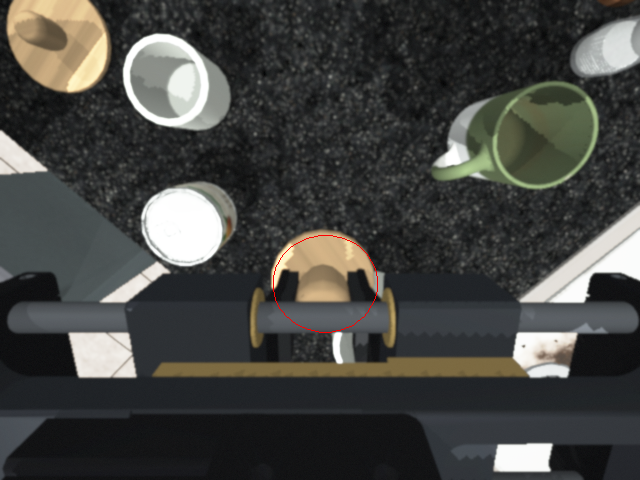

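```bash
python3 -m creep '[{"tx":0,"ty":0,"tz":0,"rx":0,"ry":0,"rz":-10},{"tx":0,"ty":0,"tz":0,"rx":0,"ry":0,"rz":-10},{"tx":0,"ty":0,"tz":0,"rx":0,"ry":0,"rz":-10},{"tx":0,"ty":0,"tz":0,"rx":0,"ry":0,"rz":-10},{"tx":0,"ty":0,"tz":0,"rx":0,"ry":0,"rz":-10},{"tx":0,"ty":0,"tz":0,"rx":0,"ry":0,"rz":-10},{"tx":0,"ty":0,"tz":0,"rx":0,"ry":0,"rz":-10},{"tx":0,"ty":0,"tz":0,"rx":0,"ry":0,"rz":0}]';python3 -c "
from h import *
go(.4349,.4127,.2,115)"
```

```text
time_s: 5.88
tool_pos: [0.4828, -0.2968, 0.2229]
tool_rot: [-179.9, -0.1, 114.9]
force: [0.0, 0.1, -0.3]
grip_width: 0.025
t 5.875 pos [ 0.4828 -0.2968  0.2229] rot [-1.7994e+02 -1.2000e-01  1.1490e+02] F [ 0.   0.1 -0.3] grip 0.025
shift tool mm [663.7 255.3  23.9]
turn deg [-0.06 -0.12 -0.1 ]
```

```bash
python3 -m creep '[{"tx":0.02,"ty":0.0077,"tz":0,"rx":0,"ry":0,"rz":0},{"tx":0.03,"ty":0.0115,"tz":0,"rx":0,"ry":0,"rz":0},{"tx":0.04,"ty":0.0154,"tz":0,"rx":0,"ry":0,"rz":0},{"tx":0.04,"ty":0.0154,"tz":0,"rx":0,"ry":0,"rz":0},{"tx":0.04,"ty":0.0154,"tz":0,"rx":0,"ry":0,"rz":0},{"tx":0.04,"ty":0.0154,"tz":0,"rx":0,"ry":0,"rz":0},{"tx":0.04,"ty":0.0154,"tz":0,"rx":0,"ry":0,"rz":0},{"tx":0.04,"ty":0.0154,"tz":0,"rx":0,"ry":0,"rz":0},{"tx":0.04,"ty":0.0154,"tz":0,"rx":0,"ry":0,"rz":0},{"tx":0.04,"ty":0.0154,"tz":0,"rx":0,"ry":0,"rz":0},{"tx":0.04,"ty":0.0154,"tz":0,"rx":0,"ry":0,"rz":0},{"tx":0.04,"ty":0.0154,"tz":0,"rx":0,"ry":0,"rz":0},{"tx":0.04,"ty":0.0154,"tz":0,"rx":0,"ry":0,"rz":0},{"tx":0.04,"ty":0.0154,"tz":0,"rx":0,"ry":0,"rz":0},{"tx":0.04,"ty":0.0154,"tz":0,"rx":0,"ry":0,"rz":0},{"tx":0.04,"ty":0.0154,"tz":0,"rx":0,"ry":0,"rz":0},{"tx":0.03,"ty":0.0115,"tz":0,"rx":0,"ry":0,"rz":0},{"tx":0.0237,"ty":0.0091,"tz":0,"rx":0,"ry":0,"rz":0},{"tx":0,"ty":0,"tz":0,"rx":0,"ry":0,"rz":0}]'
python3 look.py w4 .4349 .4127 .16 115 .4349,.4127,.068,.028 .4349,.4127,.068,.023
```

```text
time_s: 8.25
tool_pos: [0.4311, 0.415, 0.2239]
tool_rot: [-179.9, -0.1, 115.2]
force: [-0.2, 0.2, -1.0]
grip_width: 0.0252
t 8.25 pos [0.4311 0.415  0.2239] rot [-1.7992e+02 -8.0000e-02  1.1523e+02] F [-0.2  0.2 -1. ] grip 0.0252
shift tool mm [-3.8  2.5 63.9]
turn deg [-0.08 -0.08  0.23]
```

View pics/w4.png

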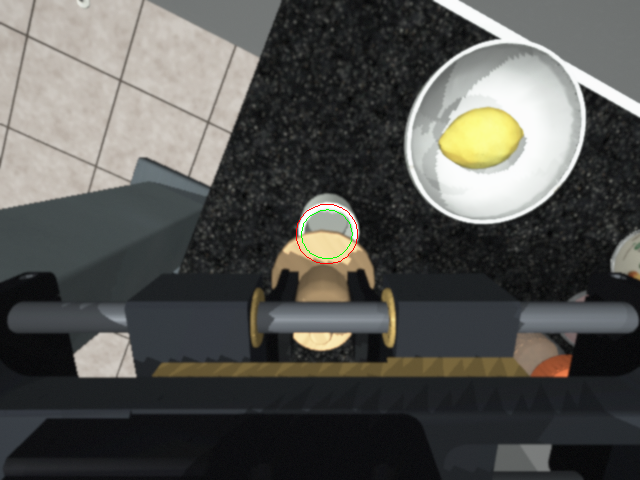

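```bash
python3 -c "
import cv2
im=cv2.imread('pics/w4.png')[170:350,230:430]; cv2.imwrite('pics/w4z.png',cv2.resize(im,None,fx=3.3,fy=3.3,interpolation=cv2.INTER_CUBIC))"
```

```text
(no output)
```

View pics/w4z.png

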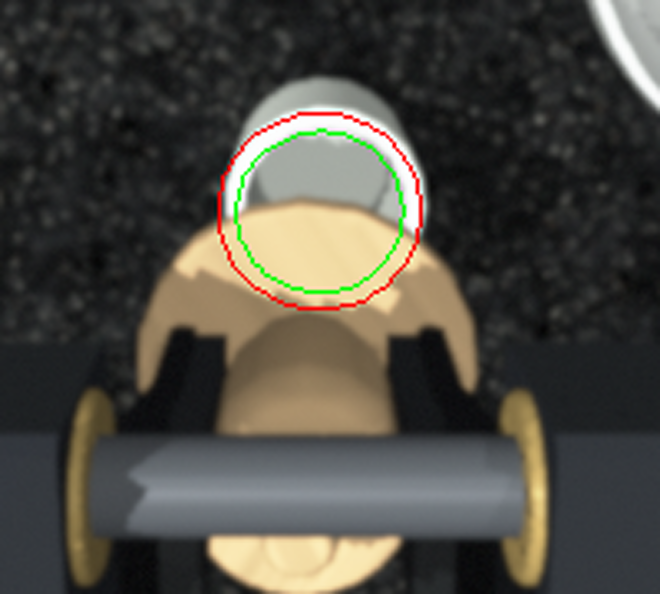

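```bash
python3 -m creep '[{"tx":-0.0038,"ty":0.0035,"tz":0.02,"rx":0,"ry":0,"rz":0},{"tx":0,"ty":0,"tz":0.03,"rx":0,"ry":0,"rz":0},{"tx":0,"ty":0,"tz":0.03,"rx":0,"ry":0,"rz":0},{"tx":0,"ty":0,"tz":0.015,"rx":0,"ry":0,"rz":0},{"tx":0,"ty":0,"tz":0,"rx":0,"ry":0,"rz":0},{"tx":0,"ty":0,"tz":0,"rx":0,"ry":0,"rz":0}]'
python3 look.py w5 .4358 .4131 .125 115 .4349,.4127,.068,.028 .4349,.4127,.068,.023;python3 -c "
import cv2
im=cv2.imread('pics/w5.png')[170:350,230:430]; cv2.imwrite('pics/w5z.png',cv2.resize(im,None,fx=3.3,fy=3.3,interpolation=cv2.INTER_CUBIC))
from h import *
cv2.imwrite('pics/s5.png',cv2.resize(env.read_camera('side')['pixels'][300:450,100:300,::-1],None,fx=4,fy=4,interpolation=cv2.INTER_CUBIC))"
```

```text
time_s: 9.05
tool_pos: [0.4396, 0.4107, 0.1301]
tool_rot: [179.9, -0.0, 115.0]
force: [-0.2, 0.4, 0.4]
grip_width: 0.0252
t 9.05 pos [0.4396 0.4107 0.1301] rot [ 1.7991e+02 -2.0000e-02  1.1498e+02] F [-0.2  0.4  0.4] grip 0.0252
shift tool mm [ 3.8 -2.4  5.1]
turn deg [ 0.09 -0.02 -0.02]
```

View pics/w5z.png

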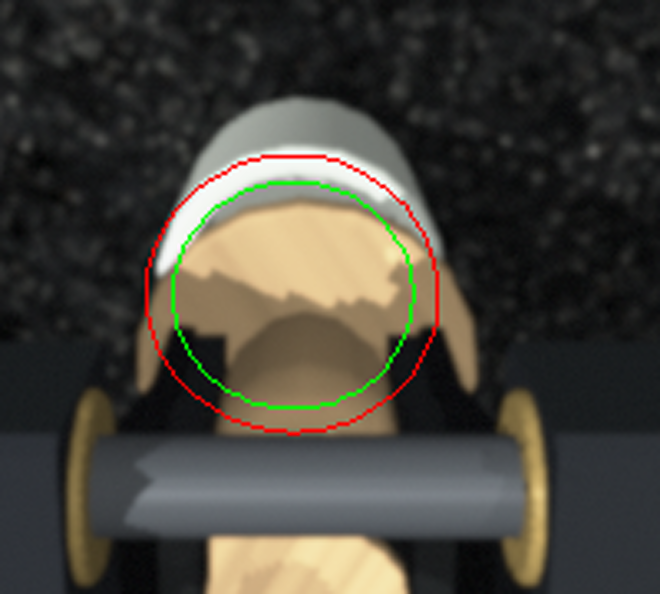

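View pics/s5.png

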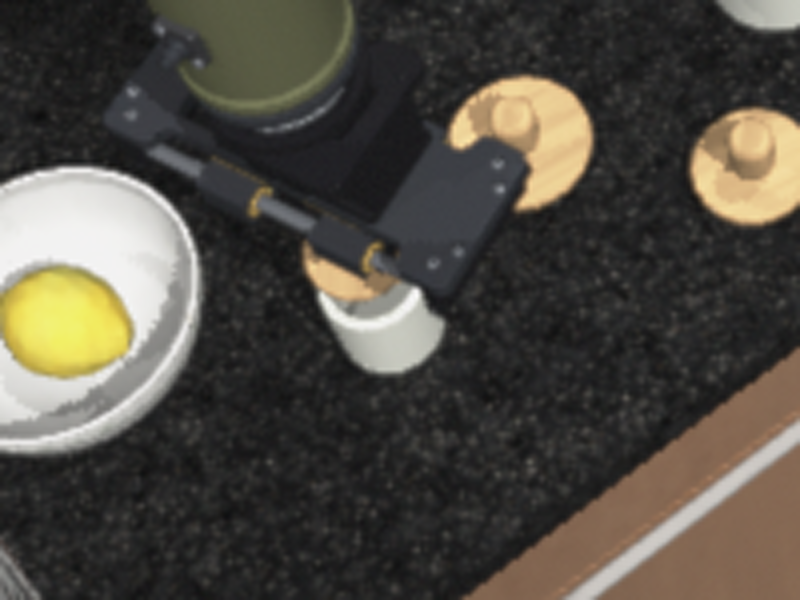

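```bash
python3 -m creep '[{"tx":0.0038,"ty":-0.002,"tz":0.005,"rx":0,"ry":0,"rz":0},{"tx":0,"ty":0,"tz":0.005,"rx":0,"ry":0,"rz":0},{"tx":0,"ty":0,"tz":0.003,"rx":0,"ry":0,"rz":0},{"tx":0,"ty":0,"tz":0,"rx":0,"ry":0,"rz":0},{"tx":0,"ty":0,"tz":0,"rx":0,"ry":0,"rz":0},{"tx":0,"ty":0,"tz":0,"rx":0,"ry":0,"rz":0}]'
python3 look.py w6 .4358 .4131 .1035 115 .4349,.4127,.068,.028 .4349,.4127,.068,.023;python3 -c "
import cv2
im=cv2.imread('pics/w6.png')[170:350,230:430]; cv2.imwrite('pics/w6z.png',cv2.resize(im,None,fx=3.3,fy=3.3,interpolation=cv2.INTER_CUBIC))
from h import *
cv2.imwrite('pics/s6.png',cv2.resize(env.read_camera('side')['pixels'][300:450,100:300,::-1],None,fx=4,fy=4,interpolation=cv2.INTER_CUBIC))"
```

```text
time_s: 9.9
tool_pos: [0.4357, 0.4131, 0.1162]
tool_rot: [180.0, -0.0, 115.0]
force: [-0.1, -0.1, -0.3]
grip_width: 0.025
t 9.9 pos [0.4357 0.4131 0.1162] rot [179.99  -0.   115.  ] F [-0.1 -0.1 -0.3] grip 0.025
shift tool mm [-0.   0.1 12.7]
turn deg [ 0.01 -0.    0.  ]
```

View pics/w6z.png

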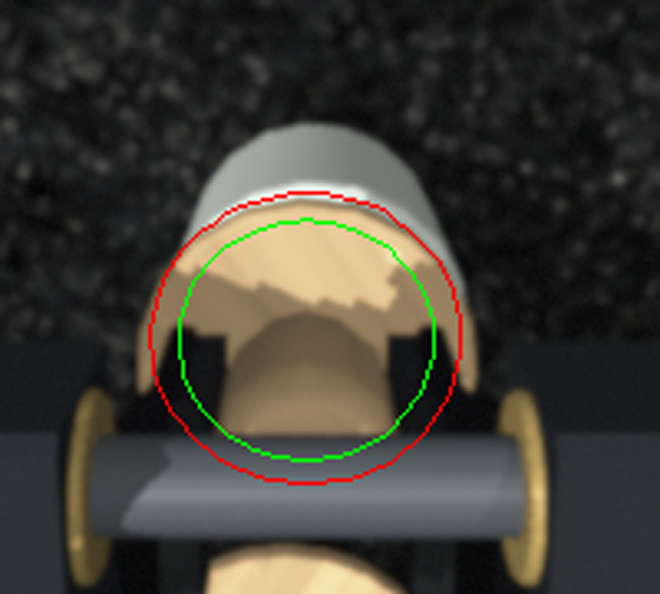

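View pics/s6.png

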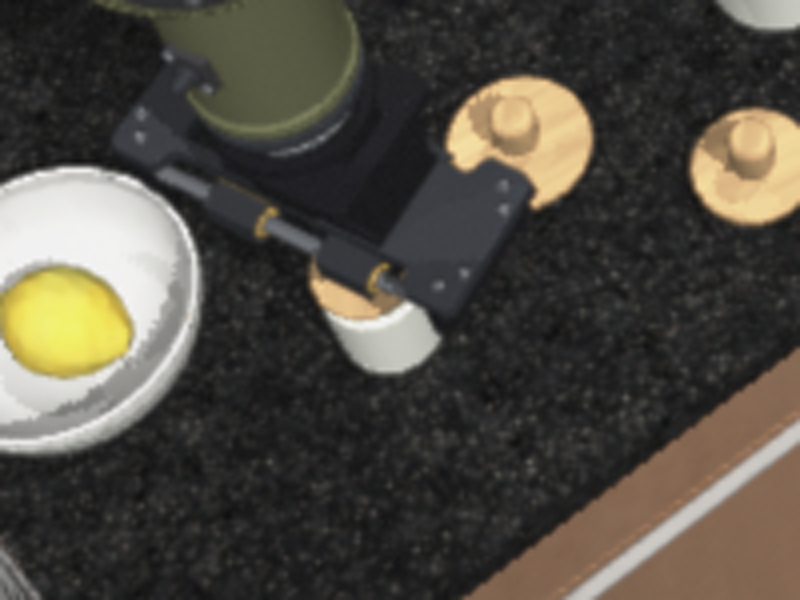

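```bash
python3 -m creep '[{"tx":-0.001,"ty":0.0015,"tz":0,"rx":0,"ry":0,"rz":0},{"tx":0,"ty":0,"tz":0.002,"rx":0,"ry":0,"rz":0},{"tx":0,"ty":0,"tz":0.002,"rx":0,"ry":0,"rz":0},{"tx":0,"ty":0,"tz":0.002,"rx":0,"ry":0,"rz":0},{"tx":0,"ty":0,"tz":0.002,"rx":0,"ry":0,"rz":0},{"tx":0,"ty":0,"tz":0,"rx":0,"ry":0,"rz":0},{"tx":0,"ty":0,"tz":0,"rx":0,"ry":0,"rz":0}]'
```

```text
time_s: 10.88
tool_pos: [0.4374, 0.4128, 0.1081]
tool_rot: [180.0, 0.0, 115.0]
force: [0.8, 0.4, -0.8]
grip_width: 0.025
```

```bash
python3 -m creep '[{"tx":0,"ty":0,"tz":0.0015,"rx":0,"ry":0,"rz":0},{"tx":0,"ty":0,"tz":0.0015,"rx":0,"ry":0,"rz":0},{"tx":0,"ty":0,"tz":0.001,"rx":0,"ry":0,"rz":0},{"tx":0,"ty":0,"tz":0.001,"rx":0,"ry":0,"rz":0},{"tx":0,"ty":0,"tz":0,"rx":0,"ry":0,"rz":0},{"tx":0,"ty":0,"tz":0,"rx":0,"ry":0,"rz":0}]'
```

```text
time_s: 11.62
tool_pos: [0.4374, 0.4127, 0.1031]
tool_rot: [-180.0, 0.0, 115.0]
force: [0.0, 0.1, -0.2]
grip_width: 0.0247
```

```bash
python3 -m creep '[{"tx":0,"ty":0,"tz":0.0007,"rx":0,"ry":0,"rz":0},{"tx":0,"ty":0,"tz":0.0007,"rx":0,"ry":0,"rz":0},{"tx":0,"ty":0,"tz":0,"rx":0,"ry":0,"rz":0},{"tx":0,"ty":0,"tz":0,"rx":0,"ry":0,"rz":0}]'; python3 hand.py w7 .028 .0282;python3 -c "
from h import *
im=cv2.imread('pics/w7.png')[170:350,230:430]; cv2.imwrite('pics/w7z.png',cv2.resize(im,None,fx=3.3,fy=3.3,interpolation=cv2.INTER_CUBIC))"
```

```text
time_s: 12.12
tool_pos: [0.4375, 0.4129, 0.1028]
tool_rot: [180.0, 0.0, 115.0]
force: [-1.0, -2.7, 7.0]
grip_width: 0.0248
```

View pics/w7z.png

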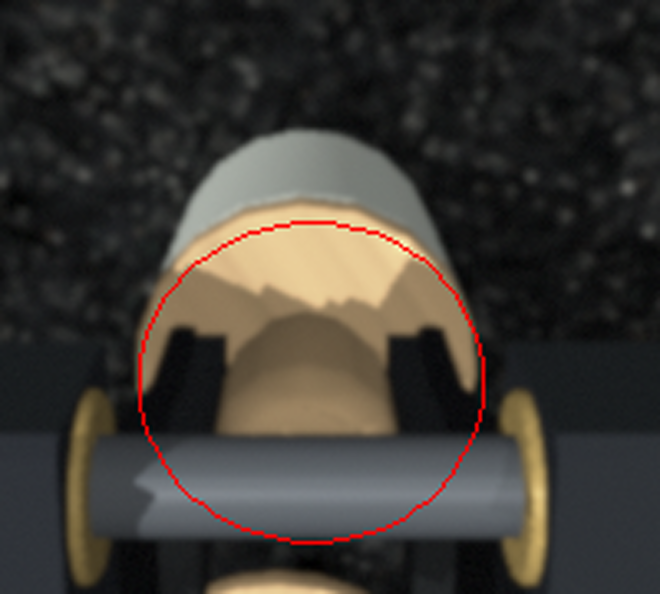

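```bash
python3 -m creep '[{"tx":0,"ty":0,"tz":-0.0005,"rx":0,"ry":0,"rz":0},{"tx":0,"ty":0,"tz":0,"rx":0,"ry":0,"rz":0},{"tx":0,"ty":0,"tz":0,"rx":0,"ry":0,"rz":0},{"tx":0,"ty":0,"tz":-0.01,"rx":0,"ry":0,"rz":0},{"tx":0,"ty":0,"tz":-0.02,"rx":0,"ry":0,"rz":0},{"tx":0,"ty":0,"tz":-0.03,"rx":0,"ry":0,"rz":0},{"tx":0,"ty":0,"tz":-0.03,"rx":0,"ry":0,"rz":0},{"tx":0,"ty":0,"tz":-0.01,"rx":0,"ry":0,"rz":0},{"tx":0,"ty":0,"tz":0,"rx":0,"ry":0,"rz":0},{"tx":0,"ty":0,"tz":0,"rx":0,"ry":0,"rz":0}]' 0.05
python3 look.py w8 .479 .3032 .15 115 .4375,.4129,.075,.028 .4375,.4129,.109,.013; python3 -c "
from h import *
cv2.imwrite('pics/s8.png',cv2.resize(env.read_camera('side')['pixels'][300:450,100:300,::-1],None,fx=4,fy=4,interpolation=cv2.INTER_CUBIC))"
```

```text
time_s: 13.42
tool_pos: [0.4371, 0.4121, 0.2011]
tool_rot: [-179.9, 0.0, 115.0]
force: [0.4, -0.4, -0.9]
grip_width: 0.0502
t 13.425 pos [0.4371 0.4121 0.2011] rot [-1.7991e+02  4.0000e-02  1.1501e+02] F [ 0.4 -0.4 -0.9] grip 0.0502
shift tool mm [-116.4   -8.    51.2]
turn deg [-0.09  0.04  0.01]
```

View pics/w8.png

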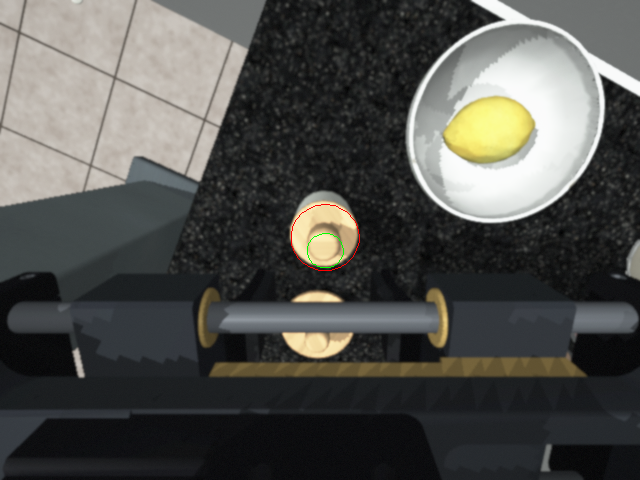

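View pics/s8.png

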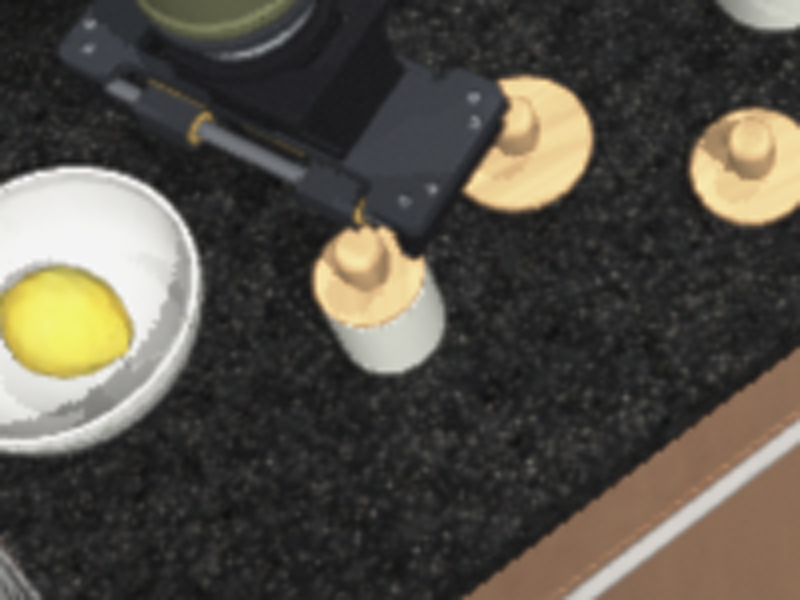

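```bash
python3 -m creep '[{"tx":-0.03,"ty":-0.002,"tz":0,"rx":0,"ry":0,"rz":0},{"tx":-0.04,"ty":-0.003,"tz":0,"rx":0,"ry":0,"rz":0},{"tx":-0.03,"ty":-0.002,"tz":0.01,"rx":0,"ry":0,"rz":0},{"tx":-0.0164,"ty":-0.001,"tz":0.02,"rx":0,"ry":0,"rz":0},{"tx":0,"ty":0,"tz":0.02,"rx":0,"ry":0,"rz":0},{"tx":0,"ty":0,"tz":0.02,"rx":0,"ry":0,"rz":0},{"tx":0,"ty":0,"tz":0,"rx":0,"ry":0,"rz":0},{"tx":0,"ty":0,"tz":0,"rx":0,"ry":0,"rz":0},{"tx":0,"ty":0,"tz":0,"rx":0,"ry":0,"rz":0}]' 0.05
python3 look.py w9 .4794 .3034 .045 115 .4794,.3034,.016,.04 .4794,.3034,.05,.013
```

```text
time_s: 14.65
tool_pos: [0.4796, 0.3047, 0.1331]
tool_rot: [179.9, -0.0, 115.1]
force: [-0.6, -0.1, 0.3]
grip_width: 0.0497
t 14.65 pos [0.4796 0.3047 0.1331] rot [ 1.7991e+02 -1.0000e-02  1.1505e+02] F [-0.6 -0.1  0.3] grip 0.0497
shift tool mm [-1.1 -0.9 88.1]
turn deg [ 0.09 -0.01  0.05]
```

View pics/w9.png

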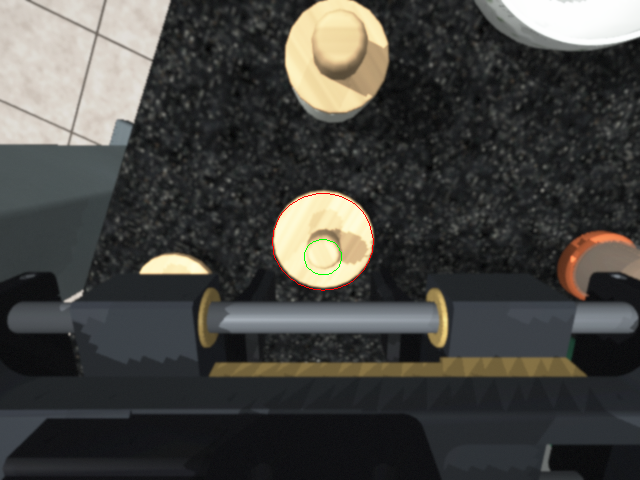

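```bash
python3 -m creep '[{"tx":-0.0005,"ty":-0.0009,"tz":0.02,"rx":0,"ry":0,"rz":0},{"tx":0,"ty":0,"tz":0.03,"rx":0,"ry":0,"rz":0},{"tx":0,"ty":0,"tz":0.02,"rx":0,"ry":0,"rz":0},{"tx":0,"ty":0,"tz":0.013,"rx":0,"ry":0,"rz":0},{"tx":0,"ty":0,"tz":0.005,"rx":0,"ry":0,"rz":0},{"tx":0,"ty":0,"tz":0,"rx":0,"ry":0,"rz":0},{"tx":0,"ty":0,"tz":0,"rx":0,"ry":0,"rz":0},{"tx":0,"ty":0,"tz":0,"rx":0,"ry":0,"rz":0}]' 0.05
python3 look.py w10 .4794 .3034 .045 115 .4794,.3034,.016,.04 .4794,.3034,.05,.013
```

```text
time_s: 15.7
tool_pos: [0.4792, 0.3032, 0.0448]
tool_rot: [179.9, 0.0, 115.0]
force: [-0.2, 0.0, -0.6]
grip_width: 0.0503
t 15.7 pos [0.4792 0.3032 0.0448] rot [1.7993e+02 1.0000e-02 1.1500e+02] F [-0.2  0.  -0.6] grip 0.0503
shift tool mm [ 0.1  0.3 -0.2]
turn deg [0.07 0.01 0.  ]
```

View pics/w10.png

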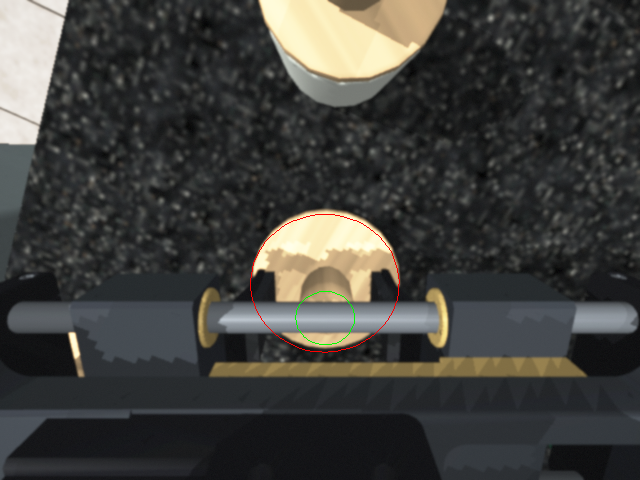

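```bash
python3 -m creep '[{"tx":0.001,"ty":0,"tz":0,"rx":0,"ry":0,"rz":0},{"tx":0,"ty":0,"tz":0,"rx":0,"ry":0,"rz":0},{"tx":0,"ty":0,"tz":0,"rx":0,"ry":0,"rz":0},{"tx":0,"ty":0,"tz":0,"rx":0,"ry":0,"rz":0},{"tx":0,"ty":0,"tz":0,"rx":0,"ry":0,"rz":0},{"tx":0,"ty":0,"tz":0,"rx":0,"ry":0,"rz":0}]' 0 30
python3 -m creep '[{"tx":0,"ty":0,"tz":-0.01,"rx":0,"ry":0,"rz":0},{"tx":0,"ty":0,"tz":-0.03,"rx":0,"ry":0,"rz":0},{"tx":0,"ty":0,"tz":-0.04,"rx":0,"ry":0,"rz":0},{"tx":0,"ty":0,"tz":-0.04,"rx":0,"ry":0,"rz":0},{"tx":0,"ty":0,"tz":-0.02,"rx":0,"ry":0,"rz":0},{"tx":0,"ty":0,"tz":0,"rx":0,"ry":0,"rz":0},{"tx":0,"ty":0,"tz":0,"rx":0,"ry":0,"rz":0}]'
python3 look.py w11 .483 .1246 .18 115
```

```text
time_s: 16.5
tool_pos: [0.4784, 0.304, 0.0442]
tool_rot: [180.0, 0.0, 115.0]
force: [-0.5, -0.6, 1.0]
grip_width: 0.0254
time_s: 17.38
tool_pos: [0.4777, 0.3031, 0.1826]
tool_rot: [-179.9, 0.0, 115.0]
force: [-0.5, -0.6, -0.4]
grip_width: 0.0251
t 17.375 pos [0.4777 0.3031 0.1826] rot [-1.7986e+02  2.0000e-02  1.1500e+02] F [-0.5 -0.6 -0.4] grip 0.0251
shift tool mm [-164.1  -70.6    2.9]
turn deg [-0.14  0.02 -0.  ]
```

View pics/w11.png

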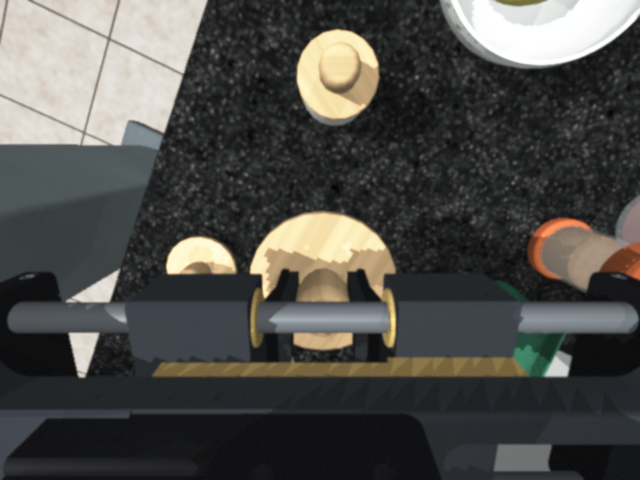

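```bash
python3 -m creep '[{"tx":-0.02,"ty":-0.0086,"tz":0,"rx":0,"ry":0,"rz":0},{"tx":-0.035,"ty":-0.015,"tz":0,"rx":0,"ry":0,"rz":0},{"tx":-0.035,"ty":-0.015,"tz":0,"rx":0,"ry":0,"rz":0},{"tx":-0.035,"ty":-0.015,"tz":0,"rx":0,"ry":0,"rz":0},{"tx":-0.025,"ty":-0.0108,"tz":0,"rx":0,"ry":0,"rz":0},{"tx":-0.0141,"ty":-0.0062,"tz":0.02,"rx":0,"ry":0,"rz":0},{"tx":0,"ty":0,"tz":0.02,"rx":0,"ry":0,"rz":0},{"tx":0,"ty":0,"tz":0,"rx":0,"ry":0,"rz":0},{"tx":0,"ty":0,"tz":0,"rx":0,"ry":0,"rz":0},{"tx":0,"ty":0,"tz":0,"rx":0,"ry":0,"rz":0}]'
python3 look.py w12 .483 .1246 .128 115 .483,.1246,.08,.04 .483,.1246,.08,.035
python3 -c "
from h import *
im=cv2.imread('pics/w12.png')[170:350,210:450]; cv2.imwrite('pics/w12z.png',cv2.resize(im,None,fx=3.3,fy=3.3,interpolation=cv2.INTER_CUBIC))
cv2.imwrite('pics/s12.png',cv2.resize(env.read_camera('side')['pixels'][220:370,200:400,::-1],None,fx=4,fy=4,interpolation=cv2.INTER_CUBIC))"
```

```text
time_s: 18.68
tool_pos: [0.4841, 0.1259, 0.1448]
tool_rot: [179.9, 0.0, 115.0]
force: [-0.3, -0.1, -0.5]
grip_width: 0.0244
t 18.675 pos [0.4841 0.1259 0.1448] rot [1.7994e+02 2.0000e-02 1.1505e+02] F [-0.3 -0.1 -0.5] grip 0.0244
shift tool mm [-0.7 -1.6 16.8]
turn deg [0.06 0.02 0.05]
```

View pics/w12z.png

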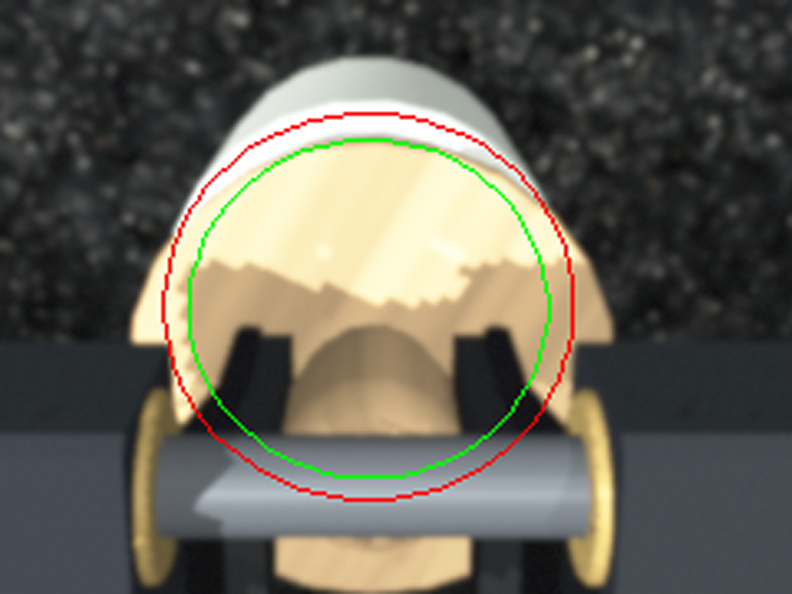

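View pics/s12.png

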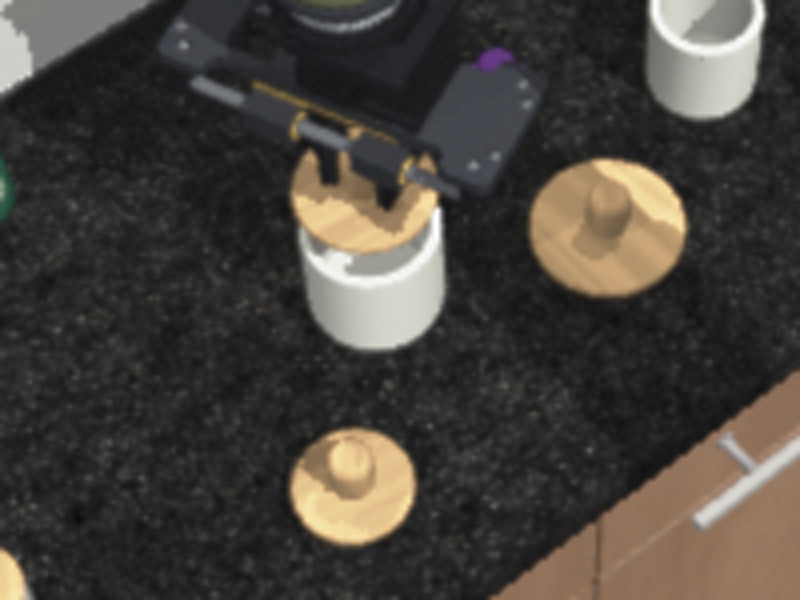

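```bash
python3 -m creep '[{"tx":-0.0004,"ty":-0.001,"tz":0.008,"rx":0,"ry":0,"rz":0},{"tx":0,"ty":0,"tz":0.006,"rx":0,"ry":0,"rz":0},{"tx":0,"ty":0,"tz":0.003,"rx":0,"ry":0,"rz":0},{"tx":0,"ty":0,"tz":0,"rx":0,"ry":0,"rz":0},{"tx":0,"ty":0,"tz":0,"rx":0,"ry":0,"rz":0},{"tx":0,"ty":0,"tz":0,"rx":0,"ry":0,"rz":0}]'
python3 look.py w13 .4837 .1249 .115 115 .4837,.1249,.08,.04 .483,.1246,.08,.035
python3 -c "
from h import *
im=cv2.imread('pics/w13.png')[170:350,210:450]; cv2.imwrite('pics/w13z.png',cv2.resize(im,None,fx=3.3,fy=3.3,interpolation=cv2.INTER_CUBIC))
cv2.imwrite('pics/s13.png',cv2.resize(env.read_camera('side')['pixels'][220:370,200:400,::-1],None,fx=4,fy=4,interpolation=cv2.INTER_CUBIC))"
```

```text
time_s: 19.52
tool_pos: [0.4831, 0.1246, 0.1274]
tool_rot: [180.0, 0.0, 115.0]
force: [0.6, -0.7, -0.9]
grip_width: 0.0252
t 19.525 pos [0.4831 0.1246 0.1274] rot [1.7998e+02 1.0000e-02 1.1501e+02] F [ 0.6 -0.7 -0.9] grip 0.0252
shift tool mm [ 0.   0.6 12.4]
turn deg [0.02 0.01 0.01]
```

View pics/w13z.png

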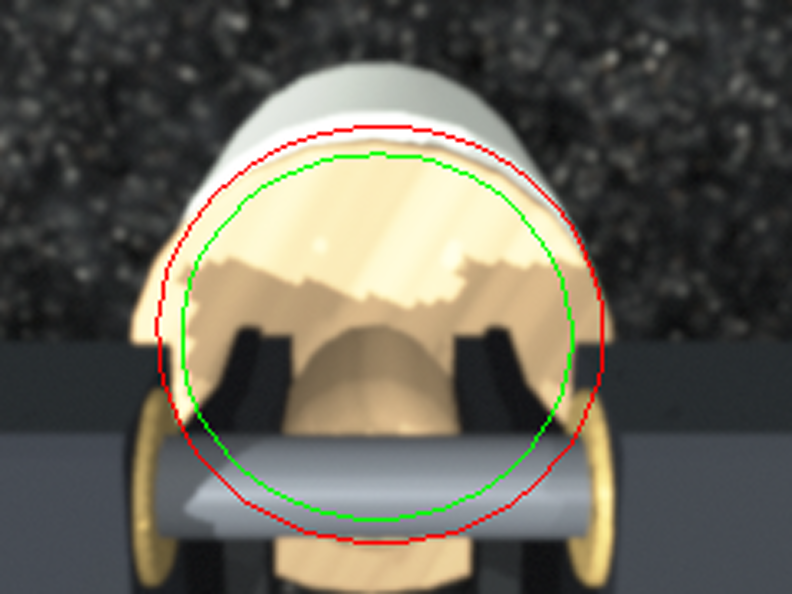

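View pics/s13.png

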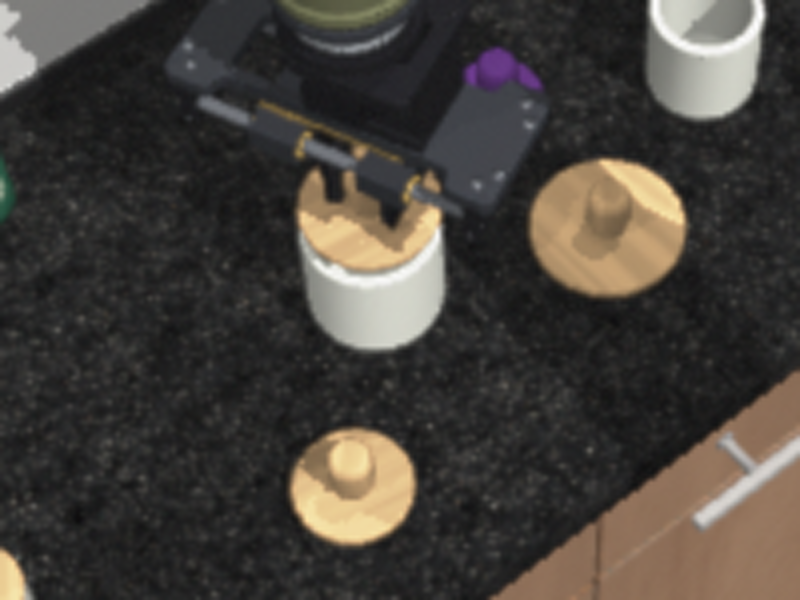

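```bash
python3 -m creep '[{"tx":0.0003,"ty":0.0008,"tz":0.002,"rx":0,"ry":0,"rz":0},{"tx":0,"ty":0,"tz":0.002,"rx":0,"ry":0,"rz":0},{"tx":0,"ty":0,"tz":0.002,"rx":0,"ry":0,"rz":0},{"tx":0,"ty":0,"tz":0.002,"rx":0,"ry":0,"rz":0},{"tx":0,"ty":0,"tz":0.0015,"rx":0,"ry":0,"rz":0},{"tx":0,"ty":0,"tz":0,"rx":0,"ry":0,"rz":0},{"tx":0,"ty":0,"tz":0,"rx":0,"ry":0,"rz":0}]'
```

```text
time_s: 20.5
tool_pos: [0.4836, 0.1252, 0.1178]
tool_rot: [180.0, 0.0, 115.0]
force: [0.3, -0.4, -1.2]
grip_width: 0.025
```

```bash
python3 -m creep '[{"tx":0,"ty":0,"tz":0.001,"rx":0,"ry":0,"rz":0},{"tx":0,"ty":0,"tz":0.001,"rx":0,"ry":0,"rz":0},{"tx":0,"ty":0,"tz":0.0008,"rx":0,"ry":0,"rz":0},{"tx":0,"ty":0,"tz":0.0005,"rx":0,"ry":0,"rz":0},{"tx":0,"ty":0,"tz":0,"rx":0,"ry":0,"rz":0},{"tx":0,"ty":0,"tz":0,"rx":0,"ry":0,"rz":0}]'
```

```text
time_s: 21.25
tool_pos: [0.4836, 0.1253, 0.1148]
tool_rot: [-180.0, 0.0, 115.0]
force: [-1.9, -0.2, 6.0]
grip_width: 0.0253
```

Seated with 6 N. Release, rise, and look.

```bash
python3 -m creep '[{"tx":0,"ty":0,"tz":-0.0003,"rx":0,"ry":0,"rz":0},{"tx":0,"ty":0,"tz":0,"rx":0,"ry":0,"rz":0},{"tx":0,"ty":0,"tz":0,"rx":0,"ry":0,"rz":0},{"tx":0,"ty":0,"tz":-0.01,"rx":0,"ry":0,"rz":0},{"tx":0,"ty":0,"tz":-0.02,"rx":0,"ry":0,"rz":0},{"tx":0,"ty":0,"tz":-0.03,"rx":0,"ry":0,"rz":0},{"tx":0,"ty":0,"tz":-0.02,"rx":0,"ry":0,"rz":0},{"tx":0,"ty":0,"tz":-0.01,"rx":0,"ry":0,"rz":0},{"tx":0,"ty":0,"tz":0,"rx":0,"ry":0,"rz":0},{"tx":0,"ty":0,"tz":0,"rx":0,"ry":0,"rz":0}]' 0.05
python3 look.py w14 .3880 .2112 .13 115
python3 -c "
from h import *
cv2.imwrite('pics/s14.png',cv2.resize(env.read_camera('side')['pixels'][220:370,200:400,::-1],None,fx=4,fy=4,interpolation=cv2.INTER_CUBIC))"
```

```text
time_s: 22.5
tool_pos: [0.4831, 0.125, 0.2041]
tool_rot: [-179.9, -0.0, 115.0]
force: [-1.2, 0.3, -0.5]
grip_width: 0.0501
t 22.5 pos [0.4831 0.125  0.2041] rot [-1.7994e+02 -1.0000e-02  1.1501e+02] F [-1.2  0.3 -0.5] grip 0.0501
shift tool mm [118.3 -49.7  74.2]
turn deg [-0.06 -0.01  0.01]
```

View pics/w14.png

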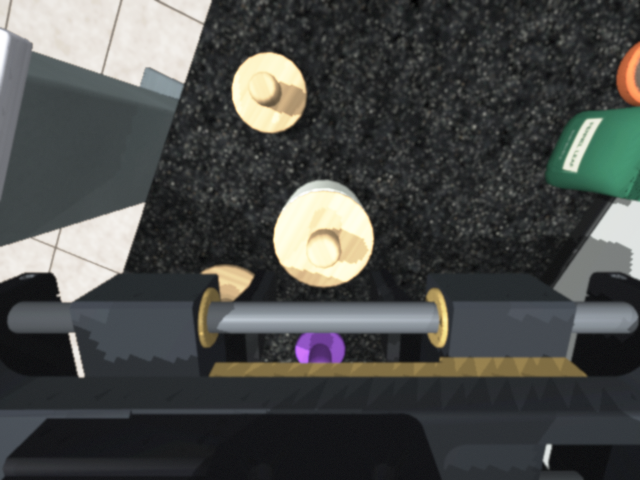

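View pics/s14.png

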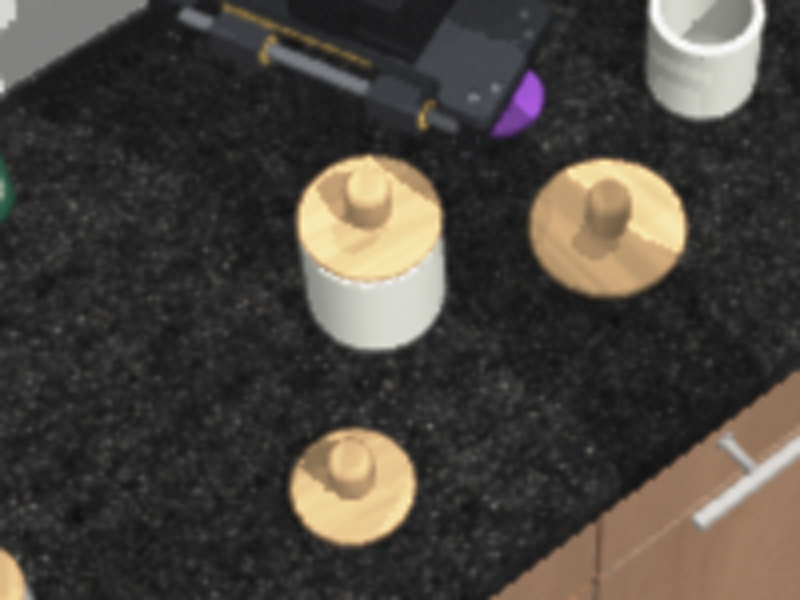

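```bash
python3 -m creep '[{"tx":0.02,"ty":-0.0084,"tz":0,"rx":0,"ry":0,"rz":0},{"tx":0.03,"ty":-0.0126,"tz":0,"rx":0,"ry":0,"rz":0},{"tx":0.03,"ty":-0.0126,"tz":0,"rx":0,"ry":0,"rz":0},{"tx":0.025,"ty":-0.0105,"tz":0,"rx":0,"ry":0,"rz":0},{"tx":0.0133,"ty":-0.0056,"tz":0,"rx":0,"ry":0,"rz":-5},{"tx":0,"ty":0,"tz":0.02,"rx":0,"ry":0,"rz":-7.5},{"tx":0,"ty":0,"tz":0.02,"rx":0,"ry":0,"rz":-7.5},{"tx":0,"ty":0,"tz":0.02,"rx":0,"ry":0,"rz":0},{"tx":0,"ty":0,"tz":0.01,"rx":0,"ry":0,"rz":0},{"tx":0,"ty":0,"tz":0,"rx":0,"ry":0,"rz":0},{"tx":0,"ty":0,"tz":0,"rx":0,"ry":0,"rz":0},{"tx":0,"ty":0,"tz":0,"rx":0,"ry":0,"rz":0}]' 0.05
python3 look.py w15 .3880 .2112 .045 135 .388,.2112,.016,.034 .388,.2112,.05,.013
```

```text
time_s: 24.1
tool_pos: [0.389, 0.2115, 0.1354]
tool_rot: [179.9, 0.1, 135.0]
force: [0.6, -1.3, -0.4]
grip_width: 0.0499
t 24.1 pos [0.389  0.2115 0.1354] rot [1.7995e+02 5.0000e-02 1.3500e+02] F [ 0.6 -1.3 -0.4] grip 0.0499
shift tool mm [ 0.6 -1.1 90.4]
turn deg [ 0.05  0.05 -0.  ]
```

View pics/w15.png

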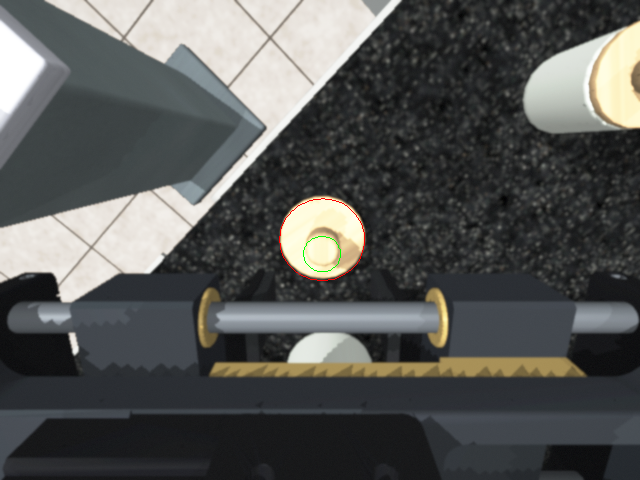

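```bash
python3 -m creep '[{"tx":0.0013,"ty":-0.0008,"tz":0.02,"rx":0,"ry":0,"rz":0},{"tx":0,"ty":0,"tz":0.03,"rx":0,"ry":0,"rz":0},{"tx":0,"ty":0,"tz":0.02,"rx":0,"ry":0,"rz":0},{"tx":0,"ty":0,"tz":0.014,"rx":0,"ry":0,"rz":0},{"tx":0,"ty":0,"tz":0.006,"rx":0,"ry":0,"rz":0},{"tx":0,"ty":0,"tz":0,"rx":0,"ry":0,"rz":0},{"tx":0,"ty":0,"tz":0,"rx":0,"ry":0,"rz":0},{"tx":0,"ty":0,"tz":0,"rx":0,"ry":0,"rz":0}]' 0.05
python3 look.py w16 .3875 .2117 .0445 135 .388,.2112,.016,.034 .388,.2112,.05,.013
```

```text
time_s: 25.15
tool_pos: [0.3876, 0.2118, 0.0453]
tool_rot: [180.0, 0.1, 135.0]
force: [0.0, 0.7, 0.6]
grip_width: 0.0501
t 25.15 pos [0.3876 0.2118 0.0453] rot [1.7995e+02 6.0000e-02 1.3500e+02] F [0.  0.7 0.6] grip 0.0501
shift tool mm [-0.  -0.1  0.8]
turn deg [ 0.05  0.06 -0.  ]
```

View pics/w16.png

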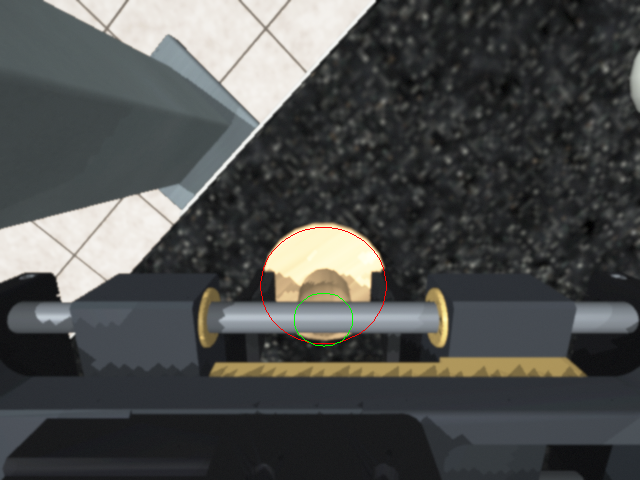

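```bash
python3 -m creep '[{"tx":0,"ty":0,"tz":0.0006,"rx":0,"ry":0,"rz":0},{"tx":0,"ty":0,"tz":0,"rx":0,"ry":0,"rz":0},{"tx":0,"ty":0,"tz":0,"rx":0,"ry":0,"rz":0},{"tx":0,"ty":0,"tz":0,"rx":0,"ry":0,"rz":0},{"tx":0,"ty":0,"tz":0,"rx":0,"ry":0,"rz":0},{"tx":0,"ty":0,"tz":0,"rx":0,"ry":0,"rz":0}]' 0 30
python3 -m creep '[{"tx":0,"ty":0,"tz":-0.01,"rx":0,"ry":0,"rz":0},{"tx":0,"ty":0,"tz":-0.03,"rx":0,"ry":0,"rz":0},{"tx":0,"ty":0,"tz":-0.04,"rx":0,"ry":0,"rz":0},{"tx":0,"ty":0,"tz":-0.04,"rx":0,"ry":0,"rz":0},{"tx":0,"ty":0,"tz":-0.03,"rx":0,"ry":0,"rz":0},{"tx":0,"ty":0,"tz":-0.01,"rx":0,"ry":0,"rz":0},{"tx":0,"ty":0,"tz":0,"rx":0,"ry":0,"rz":0},{"tx":0,"ty":0,"tz":0,"rx":0,"ry":0,"rz":-10},{"tx":0,"ty":0,"tz":0,"rx":0,"ry":0,"rz":0},{"tx":0,"ty":0,"tz":0,"rx":0,"ry":0,"rz":10},{"tx":0,"ty":0,"tz":0,"rx":0,"ry":0,"rz":0}]'
python3 look.py w17 .4807 -.1224 .2 135
```

```text
time_s: 25.95
tool_pos: [0.3871, 0.2118, 0.0441]
tool_rot: [180.0, 0.0, 135.0]
force: [0.6, 0.7, -0.7]
grip_width: 0.0252
time_s: 27.32
tool_pos: [0.3865, 0.2117, 0.2033]
tool_rot: [-179.9, -0.1, 135.0]
force: [-0.3, -1.0, -0.3]
grip_width: 0.0251
t 27.325 pos [0.3865 0.2117 0.2033] rot [-1.7993e+02 -7.0000e-02  1.3498e+02] F [-0.3 -1.  -0.3] grip 0.0251
shift tool mm [-302.9 -169.5    3.1]
turn deg [-0.07 -0.07 -0.02]
```

View pics/w17.png

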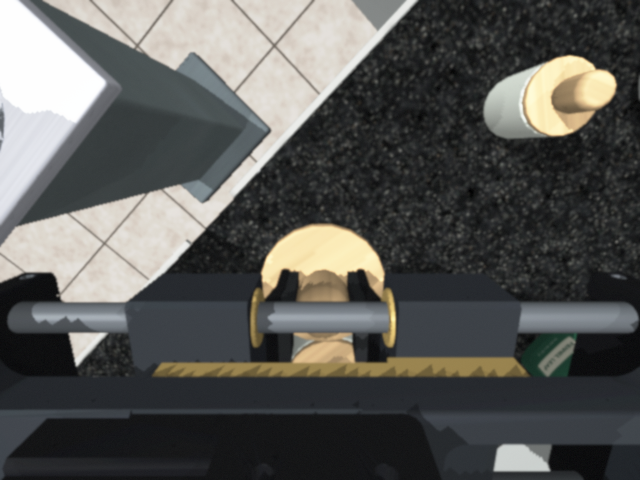

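```bash
python3 -m creep '[{"tx":-0.02,"ty":-0.0112,"tz":0,"rx":0,"ry":0,"rz":0},{"tx":-0.03,"ty":-0.0168,"tz":0,"rx":0,"ry":0,"rz":0},{"tx":-0.04,"ty":-0.0224,"tz":0,"rx":0,"ry":0,"rz":0},{"tx":-0.04,"ty":-0.0224,"tz":0,"rx":0,"ry":0,"rz":0},{"tx":-0.04,"ty":-0.0224,"tz":0,"rx":0,"ry":0,"rz":0},{"tx":-0.04,"ty":-0.0224,"tz":0,"rx":0,"ry":0,"rz":0},{"tx":-0.04,"ty":-0.0224,"tz":0,"rx":0,"ry":0,"rz":0},{"tx":-0.03,"ty":-0.0168,"tz":0,"rx":0,"ry":0,"rz":0},{"tx":-0.0229,"ty":-0.0127,"tz":0.01,"rx":0,"ry":0,"rz":0},{"tx":0,"ty":0,"tz":0.02,"rx":0,"ry":0,"rz":0},{"tx":0,"ty":0,"tz":0.02,"rx":0,"ry":0,"rz":0},{"tx":0,"ty":0,"tz":0.015,"rx":0,"ry":0,"rz":0},{"tx":0,"ty":0,"tz":0,"rx":0,"ry":0,"rz":0},{"tx":0,"ty":0,"tz":0,"rx":0,"ry":0,"rz":0},{"tx":0,"ty":0,"tz":0,"rx":0,"ry":0,"rz":0}]'
cat > seat.py <<'E'
import sys
from h import *
# seat.py n x y ztcp yaw zrim R  sidecrop u0 v0
n=sys.argv[1]; x,y,z,yaw,zr,r=map(float,sys.argv[2:8]); u0,v0=map(int,sys.argv[8:10]); go(x,y,z,yaw)
c=env.read_camera("wrist"); im=c["pixels"][:,:,::-1].copy()
sc=3.3; im=cv2.resize(im[170:350,200:440],None,fx=sc,fy=sc,interpolation=cv2.INTER_CUBIC)
cv2.polylines(im,[((proj(c,circ(x,y,zr,r))-[200,170]+.5)*sc-.5).round().astype(int)],True,(0,0,255),1)
cv2.imwrite(f"pics/{n}w.png",im)
cv2.imwrite(f"pics/{n}s.png",cv2.resize(env.read_camera('side')['pixels'][v0:v0+150,u0:u0+200,::-1],None,fx=4,fy=4,interpolation=cv2.INTER_CUBIC))
E
python3 seat.py p3 .4807 -.1224 .122 135 .074 .034 280 160
```

```text
time_s: 29.25
tool_pos: [0.482, -0.1224, 0.14]
tool_rot: [180.0, 0.1, 135.0]
force: [-0.4, -0.3, -0.5]
grip_width: 0.0252
t 29.25 pos [ 0.482  -0.1224  0.14  ] rot [1.7997e+02 9.0000e-02 1.3502e+02] F [-0.4 -0.3 -0.5] grip 0.0252
shift tool mm [ 0.9 -1.  18. ]
turn deg [0.03 0.09 0.02]
```

View pics/p3w.png

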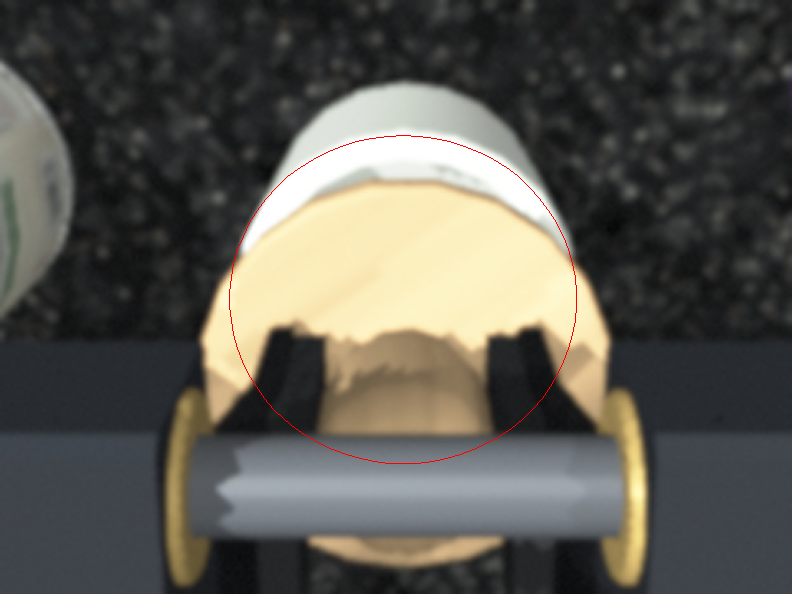

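View pics/p3s.png

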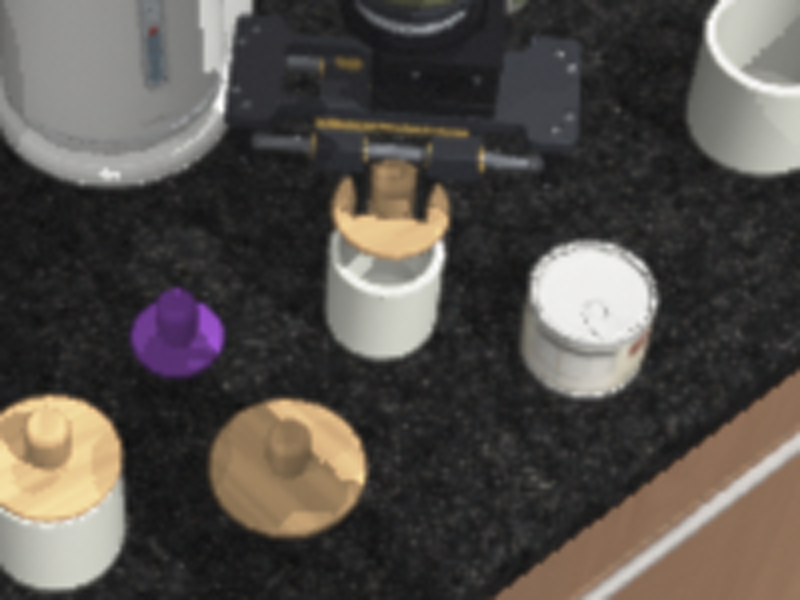

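```bash
python3 -m creep '[{"tx":0.0002,"ty":-0.0003,"tz":0.008,"rx":0,"ry":0,"rz":0},{"tx":0,"ty":0,"tz":0.007,"rx":0,"ry":0,"rz":0},{"tx":0,"ty":0,"tz":0.003,"rx":0,"ry":0,"rz":0},{"tx":0,"ty":0,"tz":0,"rx":0,"ry":0,"rz":0},{"tx":0,"ty":0,"tz":0,"rx":0,"ry":0,"rz":0},{"tx":0,"ty":0,"tz":0,"rx":0,"ry":0,"rz":0}]'
python3 seat.py q3 .4815 -.1223 .109 135 .074 .034 280 160
```

```text
time_s: 30.1
tool_pos: [0.4812, -0.1224, 0.1214]
tool_rot: [180.0, 0.0, 135.0]
force: [-0.2, 0.2, -1.1]
grip_width: 0.0255
t 30.1 pos [ 0.4812 -0.1224  0.1214] rot [1.7999e+02 3.0000e-02 1.3501e+02] F [-0.2  0.2 -1.1] grip 0.0255
shift tool mm [-0.1  0.2 12.4]
turn deg [0.01 0.03 0.01]
```

View pics/q3w.png

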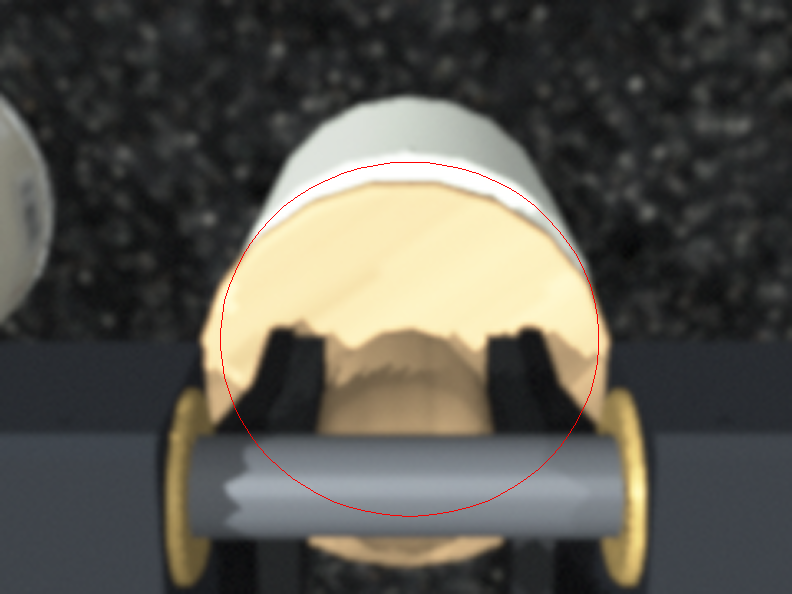

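View pics/q3s.png

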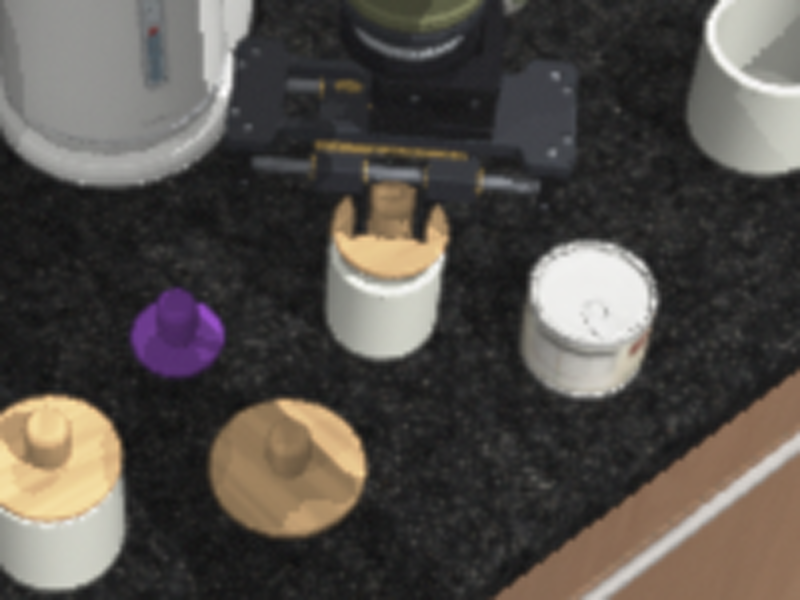

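```bash
python3 -m creep '[{"tx":-0.0002,"ty":0.0007,"tz":0.002,"rx":0,"ry":0,"rz":0},{"tx":0,"ty":0,"tz":0.002,"rx":0,"ry":0,"rz":0},{"tx":0,"ty":0,"tz":0.002,"rx":0,"ry":0,"rz":0},{"tx":0,"ty":0,"tz":0.002,"rx":0,"ry":0,"rz":0},{"tx":0,"ty":0,"tz":0.0015,"rx":0,"ry":0,"rz":0},{"tx":0,"ty":0,"tz":0,"rx":0,"ry":0,"rz":0},{"tx":0,"ty":0,"tz":0,"rx":0,"ry":0,"rz":0}]'
python3 -m creep '[{"tx":0,"ty":0,"tz":0.001,"rx":0,"ry":0,"rz":0},{"tx":0,"ty":0,"tz":0.001,"rx":0,"ry":0,"rz":0},{"tx":0,"ty":0,"tz":0.0008,"rx":0,"ry":0,"rz":0},{"tx":0,"ty":0,"tz":0,"rx":0,"ry":0,"rz":0},{"tx":0,"ty":0,"tz":0,"rx":0,"ry":0,"rz":0}]'
```

```text
time_s: 31.08
tool_pos: [0.4817, -0.122, 0.1117]
tool_rot: [-180.0, 0.0, 135.0]
force: [0.8, -0.4, -0.5]
grip_width: 0.0253
time_s: 31.7
tool_pos: [0.4817, -0.122, 0.1089]
tool_rot: [-180.0, -0.0, 135.0]
force: [-0.6, 0.2, 1.0]
grip_width: 0.025
```

```bash
python3 -m creep '[{"tx":0,"ty":0,"tz":0.0006,"rx":0,"ry":0,"rz":0},{"tx":0,"ty":0,"tz":0,"rx":0,"ry":0,"rz":0},{"tx":0,"ty":0,"tz":0,"rx":0,"ry":0,"rz":0}]'
```

```text
time_s: 32.08
tool_pos: [0.4818, -0.122, 0.1088]
tool_rot: [-180.0, 0.0, 135.0]
force: [-2.2, 1.5, 5.2]
grip_width: 0.0249
```

```bash
python3 -m creep '[{"tx":0,"ty":0,"tz":-0.0003,"rx":0,"ry":0,"rz":0},{"tx":0,"ty":0,"tz":0,"rx":0,"ry":0,"rz":0},{"tx":0,"ty":0,"tz":0,"rx":0,"ry":0,"rz":0},{"tx":0,"ty":0,"tz":-0.01,"rx":0,"ry":0,"rz":0},{"tx":0,"ty":0,"tz":-0.02,"rx":0,"ry":0,"rz":0},{"tx":0,"ty":0,"tz":-0.03,"rx":0,"ry":0,"rz":0},{"tx":0,"ty":0,"tz":-0.02,"rx":0,"ry":0,"rz":0},{"tx":0,"ty":0,"tz":-0.01,"rx":0,"ry":0,"rz":0},{"tx":0,"ty":0,"tz":0,"rx":0,"ry":0,"rz":10},{"tx":0,"ty":0,"tz":0,"rx":0,"ry":0,"rz":10},{"tx":0,"ty":0,"tz":0,"rx":0,"ry":0,"rz":10},{"tx":0,"ty":0,"tz":0,"rx":0,"ry":0,"rz":10},{"tx":0,"ty":0,"tz":0,"rx":0,"ry":0,"rz":5},{"tx":0,"ty":0,"tz":0,"rx":0,"ry":0,"rz":0},{"tx":0,"ty":0,"tz":0,"rx":0,"ry":0,"rz":0}]' 0.05
python3 seat.py r3 .4287 -.0044 .13 90 .0 .0 280 160
```

```text
time_s: 33.95
tool_pos: [0.4816, -0.1219, 0.1984]
tool_rot: [-180.0, -0.0, 90.1]
force: [0.4, -0.1, -0.6]
grip_width: 0.0499
t 33.95 pos [ 0.4816 -0.1219  0.1984] rot [-179.98   -0.     90.1 ] F [ 0.4 -0.1 -0.6] grip 0.0499
shift tool mm [117.6 -52.6  68.4]
turn deg [-0.02 -0.    0.1 ]
```

View pics/r3s.png

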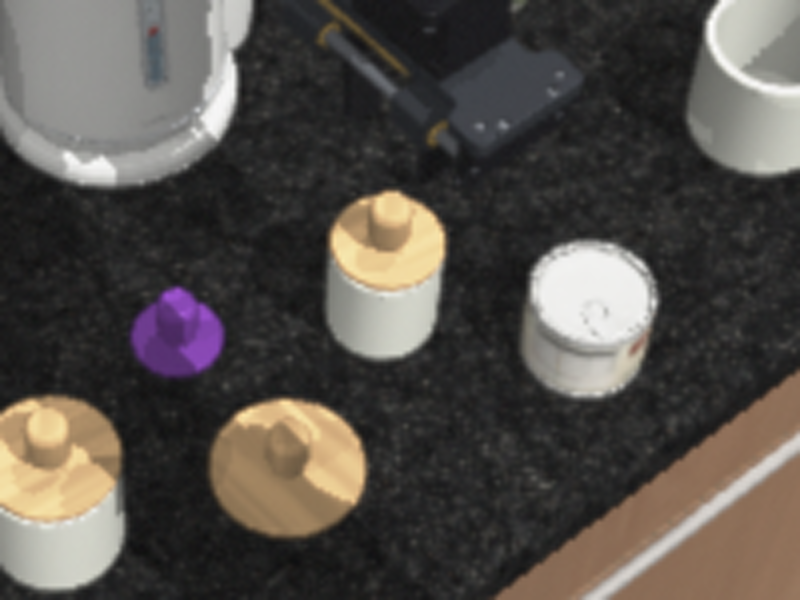

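Lid 3 is flat on canister 3. On to lid 1.

```bash
python3 -m creep '[{"tx":0.02,"ty":-0.009,"tz":0,"rx":0,"ry":0,"rz":0},{"tx":0.03,"ty":-0.0134,"tz":0,"rx":0,"ry":0,"rz":0},{"tx":0.03,"ty":-0.0134,"tz":0,"rx":0,"ry":0,"rz":0},{"tx":0.025,"ty":-0.0112,"tz":0,"rx":0,"ry":0,"rz":0},{"tx":0.0126,"ty":-0.0056,"tz":0.01,"rx":0,"ry":0,"rz":0},{"tx":0,"ty":0,"tz":0.02,"rx":0,"ry":0,"rz":0},{"tx":0,"ty":0,"tz":0.02,"rx":0,"ry":0,"rz":0},{"tx":0,"ty":0,"tz":0.01,"rx":0,"ry":0,"rz":0},{"tx":0,"ty":0,"tz":0,"rx":0,"ry":0,"rz":0},{"tx":0,"ty":0,"tz":0,"rx":0,"ry":0,"rz":0},{"tx":0,"ty":0,"tz":0,"rx":0,"ry":0,"rz":0}]' 0.05
python3 look.py w18 .4287 -.0044 .045 90 .4287,-.0044,.016,.046 .4287,-.0044,.05,.013
```

```text
time_s: 35.42
tool_pos: [0.4296, -0.0045, 0.1392]
tool_rot: [179.9, 0.0, 90.0]
force: [0.8, 0.3, -0.3]
grip_width: 0.0499
t 35.425 pos [ 0.4296 -0.0045  0.1392] rot [1.7993e+02 2.0000e-02 9.0000e+01] F [ 0.8  0.3 -0.3] grip 0.0499
shift tool mm [ 0.1 -1.  94.2]
turn deg [0.07 0.02 0.  ]
```

View pics/w18.png

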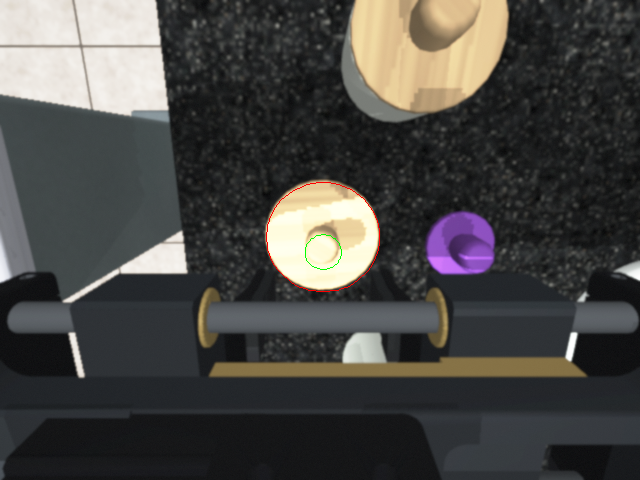

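```bash
python3 -m creep '[{"tx":0.0008,"ty":-0.0006,"tz":0.02,"rx":0,"ry":0,"rz":0},{"tx":0,"ty":0,"tz":0.03,"rx":0,"ry":0,"rz":0},{"tx":0,"ty":0,"tz":0.02,"rx":0,"ry":0,"rz":0},{"tx":0,"ty":0,"tz":0.018,"rx":0,"ry":0,"rz":0},{"tx":0,"ty":0,"tz":0.006,"rx":0,"ry":0,"rz":0},{"tx":0,"ty":0,"tz":0,"rx":0,"ry":0,"rz":0},{"tx":0,"ty":0,"tz":0,"rx":0,"ry":0,"rz":0},{"tx":0,"ty":0,"tz":0,"rx":0,"ry":0,"rz":0}]' 0.05
python3 look.py w19 .4287 -.0037 .0445 90 .4287,-.0044,.016,.046 .4287,-.0044,.05,.013
```

```text
time_s: 36.48
tool_pos: [0.429, -0.0037, 0.0452]
tool_rot: [179.9, 0.0, 90.0]
force: [0.7, -0.3, -0.2]
grip_width: 0.0498
t 36.475 pos [ 0.429  -0.0037  0.0452] rot [1.7993e+02 3.0000e-02 9.0000e+01] F [ 0.7 -0.3 -0.2] grip 0.0498
shift tool mm [ 0.  -0.3  0.7]
turn deg [0.07 0.03 0.  ]
```

View pics/w19.png

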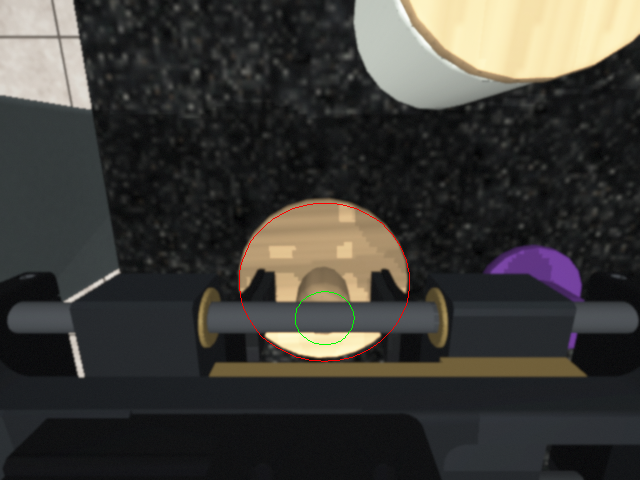

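```bash
python3 -m creep '[{"tx":0,"ty":0,"tz":0.0006,"rx":0,"ry":0,"rz":0},{"tx":0,"ty":0,"tz":0,"rx":0,"ry":0,"rz":0},{"tx":0,"ty":0,"tz":0,"rx":0,"ry":0,"rz":0},{"tx":0,"ty":0,"tz":0,"rx":0,"ry":0,"rz":0},{"tx":0,"ty":0,"tz":0,"rx":0,"ry":0,"rz":0},{"tx":0,"ty":0,"tz":0,"rx":0,"ry":0,"rz":0}]' 0 30
python3 -m creep '[{"tx":0,"ty":0,"tz":-0.01,"rx":0,"ry":0,"rz":0},{"tx":0,"ty":0,"tz":-0.03,"rx":0,"ry":0,"rz":0},{"tx":0,"ty":0,"tz":-0.04,"rx":0,"ry":0,"rz":0},{"tx":0,"ty":0,"tz":-0.04,"rx":0,"ry":0,"rz":0},{"tx":0,"ty":0,"tz":-0.03,"rx":0,"ry":0,"rz":0},{"tx":0,"ty":0,"tz":-0.01,"rx":0,"ry":0,"rz":0},{"tx":0,"ty":0,"tz":0,"rx":0,"ry":0,"rz":0},{"tx":0,"ty":0,"tz":0,"rx":0,"ry":0,"rz":0},{"tx":0,"ty":0,"tz":0,"rx":0,"ry":0,"rz":0}]'
python3 hand.py w20 .046 .0282; python3 -c "
from h import *
go(.444,-.415,.155,90)"
```

```text
time_s: 37.28
tool_pos: [0.4285, -0.0036, 0.0439]
tool_rot: [180.0, 0.0, 90.0]
force: [-0.0, -0.5, 0.5]
grip_width: 0.0247
time_s: 38.4
tool_pos: [0.4277, -0.0035, 0.2027]
tool_rot: [-179.9, -0.0, 90.0]
force: [0.5, 0.1, -0.4]
grip_width: 0.0248
t 38.45 pos [ 0.4279 -0.0035  0.2029] rot [-1.7989e+02 -4.0000e-02  9.0020e+01] F [ 0.2 -0.2 -1.4] grip 0.025
shift tool mm [-411.6   16.1   47.6]
turn deg [-0.11 -0.04  0.02]
```

View pics/w20.png

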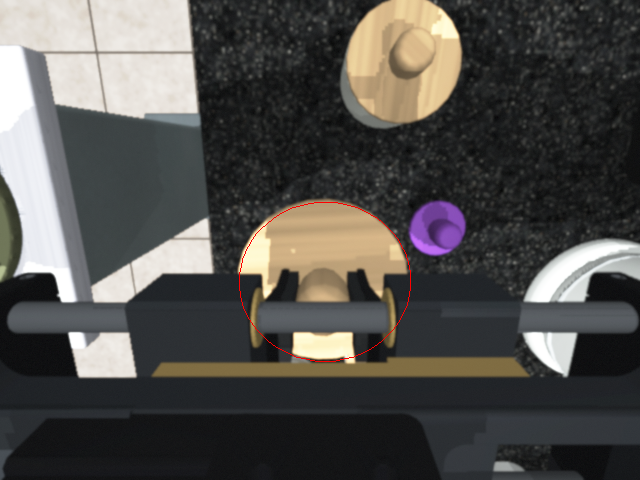

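```bash
python3 -m creep '[{"tx":-0.02,"ty":0.0008,"tz":0,"rx":0,"ry":0,"rz":0},{"tx":-0.03,"ty":0.0012,"tz":0,"rx":0,"ry":0,"rz":0},{"tx":-0.04,"ty":0.0016,"tz":0,"rx":0,"ry":0,"rz":0},{"tx":-0.04,"ty":0.0016,"tz":0,"rx":0,"ry":0,"rz":0},{"tx":-0.04,"ty":0.0016,"tz":0,"rx":0,"ry":0,"rz":0},{"tx":-0.04,"ty":0.0016,"tz":0,"rx":0,"ry":0,"rz":0},{"tx":-0.04,"ty":0.0016,"tz":0,"rx":0,"ry":0,"rz":0},{"tx":-0.04,"ty":0.0016,"tz":0,"rx":0,"ry":0,"rz":0},{"tx":-0.04,"ty":0.0016,"tz":0,"rx":0,"ry":0,"rz":0},{"tx":-0.04,"ty":0.0016,"tz":0,"rx":0,"ry":0,"rz":0},{"tx":-0.025,"ty":0.001,"tz":0,"rx":0,"ry":0,"rz":0},{"tx":-0.0166,"ty":0.0003,"tz":0,"rx":0,"ry":0,"rz":0},{"tx":0,"ty":0,"tz":0.02,"rx":0,"ry":0,"rz":0},{"tx":0,"ty":0,"tz":0.02,"rx":0,"ry":0,"rz":0},{"tx":0,"ty":0,"tz":0.007,"rx":0,"ry":0,"rz":0},{"tx":0,"ty":0,"tz":0,"rx":0,"ry":0,"rz":0},{"tx":0,"ty":0,"tz":0,"rx":0,"ry":0,"rz":0},{"tx":0,"ty":0,"tz":0,"rx":0,"ry":0,"rz":0}]'
python3 seat.py p1 .444 -.415 .134 90 .086 .046 380 100
```

```text
time_s: 40.7
tool_pos: [0.445, -0.4154, 0.1578]
tool_rot: [179.9, 0.1, 90.0]
force: [0.1, -0.4, -0.9]
grip_width: 0.025
t 40.7 pos [ 0.445  -0.4154  0.1578] rot [1.7994e+02 7.0000e-02 9.0010e+01] F [ 0.1 -0.4 -0.9] grip 0.025
shift tool mm [ 0.5 -1.1 23.8]
turn deg [0.06 0.07 0.01]
```

View pics/p1w.png

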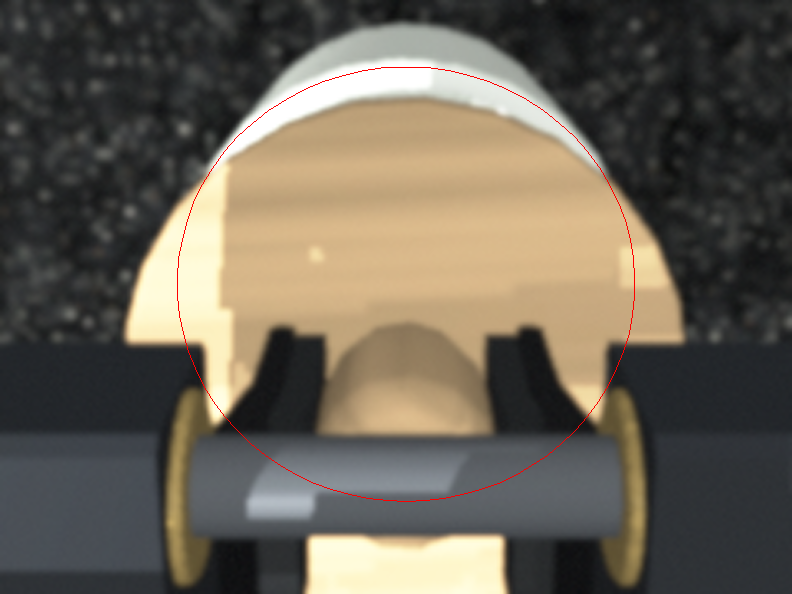

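View pics/p1s.png

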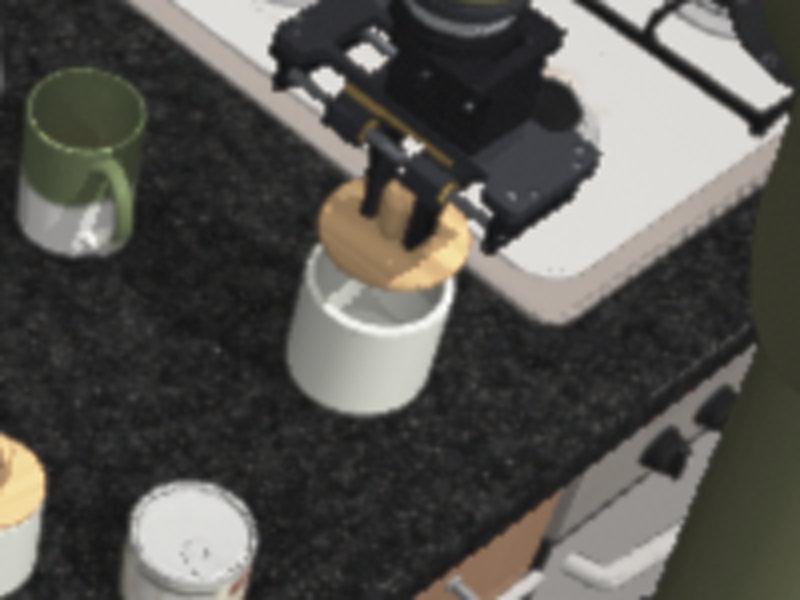

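```bash
python3 -m creep '[{"tx":0.0005,"ty":-0.0007,"tz":0.01,"rx":0,"ry":0,"rz":0},{"tx":0,"ty":0,"tz":0.008,"rx":0,"ry":0,"rz":0},{"tx":0,"ty":0,"tz":0.004,"rx":0,"ry":0,"rz":0},{"tx":0,"ty":0,"tz":0.002,"rx":0,"ry":0,"rz":0},{"tx":0,"ty":0,"tz":0,"rx":0,"ry":0,"rz":0},{"tx":0,"ty":0,"tz":0,"rx":0,"ry":0,"rz":0},{"tx":0,"ty":0,"tz":0,"rx":0,"ry":0,"rz":0}]'
python3 seat.py q1 .444 -.415 .121 90 .086 .046 380 100
```

```text
time_s: 41.68
tool_pos: [0.4441, -0.4148, 0.1333]
tool_rot: [180.0, 0.0, 90.0]
force: [1.1, -0.1, -1.7]
grip_width: 0.025
t 41.675 pos [ 0.4441 -0.4148  0.1333] rot [1.7998e+02 3.0000e-02 9.0010e+01] F [ 1.1 -0.1 -1.7] grip 0.025
shift tool mm [-0.2 -0.1 12.3]
turn deg [0.02 0.03 0.01]
```

View pics/q1w.png

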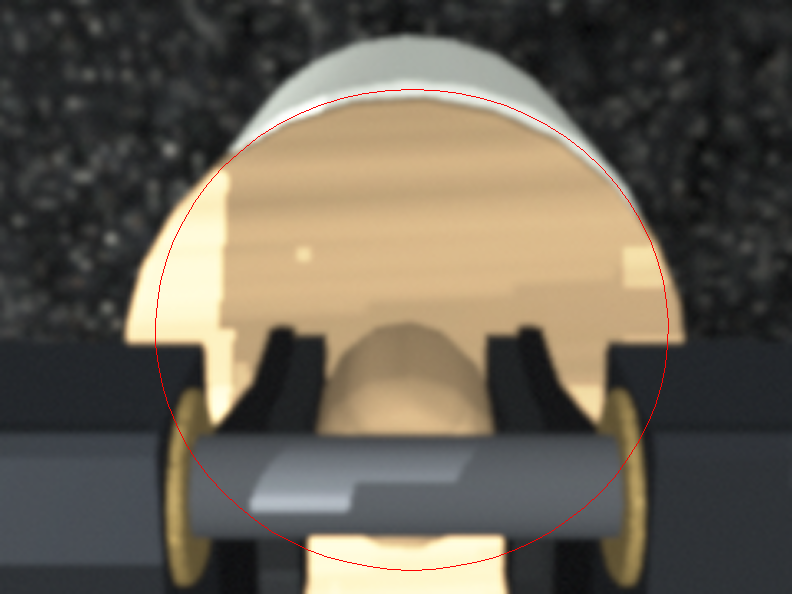

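View pics/q1s.png

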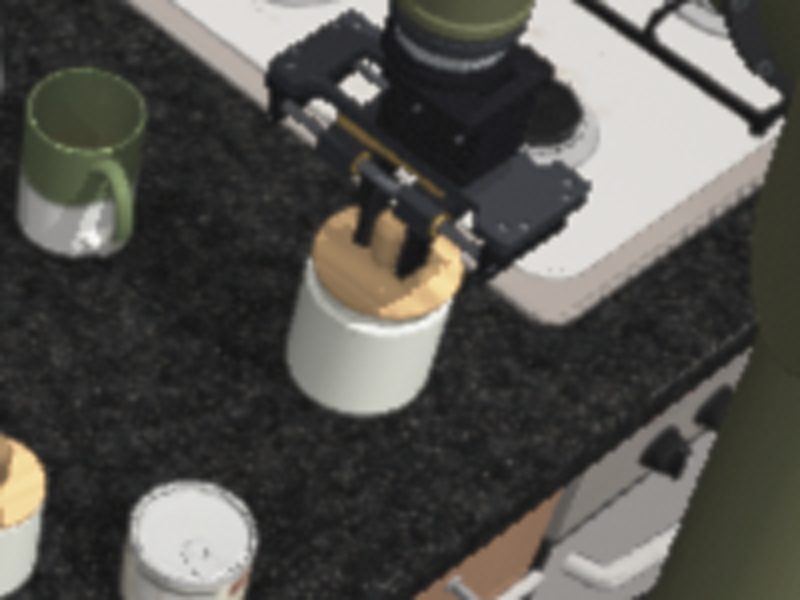

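```bash
python3 -m creep '[{"tx":0.0002,"ty":0.0005,"tz":0.002,"rx":0,"ry":0,"rz":0},{"tx":0,"ty":0,"tz":0.002,"rx":0,"ry":0,"rz":0},{"tx":0,"ty":0,"tz":0.002,"rx":0,"ry":0,"rz":0},{"tx":0,"ty":0,"tz":0.002,"rx":0,"ry":0,"rz":0},{"tx":0,"ty":0,"tz":0.0015,"rx":0,"ry":0,"rz":0},{"tx":0,"ty":0,"tz":0,"rx":0,"ry":0,"rz":0},{"tx":0,"ty":0,"tz":0,"rx":0,"ry":0,"rz":0}]'
python3 -m creep '[{"tx":0,"ty":0,"tz":0.001,"rx":0,"ry":0,"rz":0},{"tx":0,"ty":0,"tz":0.001,"rx":0,"ry":0,"rz":0},{"tx":0,"ty":0,"tz":0.0005,"rx":0,"ry":0,"rz":0},{"tx":0,"ty":0,"tz":0,"rx":0,"ry":0,"rz":0},{"tx":0,"ty":0,"tz":0,"rx":0,"ry":0,"rz":0}]'
```

```text
time_s: 42.65
tool_pos: [0.4445, -0.4145, 0.1235]
tool_rot: [180.0, 0.0, 90.0]
force: [0.6, -0.0, -1.0]
grip_width: 0.0245
time_s: 43.28
tool_pos: [0.4444, -0.4145, 0.1209]
tool_rot: [-180.0, 0.0, 90.0]
force: [-0.9, 0.6, -1.1]
grip_width: 0.0249
```

```bash
python3 -m creep '[{"tx":0,"ty":0,"tz":0.0006,"rx":0,"ry":0,"rz":0},{"tx":0,"ty":0,"tz":0.0004,"rx":0,"ry":0,"rz":0},{"tx":0,"ty":0,"tz":0,"rx":0,"ry":0,"rz":0},{"tx":0,"ty":0,"tz":0,"rx":0,"ry":0,"rz":0}]'
```

```text
time_s: 43.78
tool_pos: [0.4446, -0.4146, 0.1207]
tool_rot: [180.0, 0.0, 90.0]
force: [-1.6, 0.8, 5.5]
grip_width: 0.025
```

Seated with 5.5 N. Release, rise well clear, and check all from top and side.

```bash
python3 -m creep '[{"tx":0,"ty":0,"tz":-0.0003,"rx":0,"ry":0,"rz":0},{"tx":0,"ty":0,"tz":0,"rx":0,"ry":0,"rz":0},{"tx":0,"ty":0,"tz":0,"rx":0,"ry":0,"rz":0},{"tx":0,"ty":0,"tz":-0.01,"rx":0,"ry":0,"rz":0},{"tx":0,"ty":0,"tz":-0.02,"rx":0,"ry":0,"rz":0},{"tx":0,"ty":0,"tz":-0.03,"rx":0,"ry":0,"rz":0},{"tx":0,"ty":0,"tz":-0.04,"rx":0,"ry":0,"rz":0},{"tx":-0.03,"ty":-0.02,"tz":-0.02,"rx":0,"ry":0,"rz":0},{"tx":-0.04,"ty":-0.03,"tz":0,"rx":0,"ry":0,"rz":0},{"tx":-0.04,"ty":-0.03,"tz":0,"rx":0,"ry":0,"rz":0},{"tx":-0.04,"ty":-0.03,"tz":0,"rx":0,"ry":0,"rz":0},{"tx":0,"ty":0,"tz":0,"rx":0,"ry":0,"rz":0},{"tx":0,"ty":0,"tz":0,"rx":0,"ry":0,"rz":0},{"tx":0,"ty":0,"tz":0,"rx":0,"ry":0,"rz":0}]' 0.06
cat > fin.py <<'E'
from h import *
go(0.3,-.6,.25)
c=env.read_camera("top"); s=env.read_camera("side")
for n,cam,b in (("ft",c,(140,215,400,110)),("fs",s,(160,130,340,260))):
    x,y,w,h=b; f=800/w if n=="ft" else 2.3
    im=cv2.resize(cam["pixels"][y:y+h,x:x+w,::-1],None,fx=f,fy=f,interpolation=cv2.INTER_CUBIC); cv2.imwrite(f"pics/{n}.png",im)
    # full-res zooms, two halves
t=c["pixels"][:,:,::-1]; z=lambda x,y:cv2.resize(t[y:y+70,x:x+95],None,fx=4,fy=4,interpolation=cv2.INTER_CUBIC)
cv2.imwrite("pics/fz.png",np.vstack([np.hstack([z(110,225),z(235,210)]),np.hstack([z(340,215),z(465,230)])]))
q=s["pixels"][:,:,::-1]; z=lambda x,y:cv2.resize(q[y:y+75,x:x+95],None,fx=4,fy=4,interpolation=cv2.INTER_CUBIC)
cv2.imwrite("pics/fsz.png",np.vstack([np.hstack([z(150,330),z(245,240)]),np.hstack([z(330,190),z(425,135)])]))
E
python3 fin.py
```

```text
time_s: 45.52
tool_pos: [0.3363, -0.5632, 0.2412]
tool_rot: [179.9, 0.0, 90.2]
force: [0.5, -0.0, 0.5]
grip_width: 0.0597
t 45.525 pos [ 0.3363 -0.5632  0.2412] rot [1.7993e+02 2.0000e-02 9.0170e+01] F [ 0.5 -0.   0.5] grip 0.0597
shift tool mm [-36.7 -36.4  -8.9]
```

View pics/fz.png

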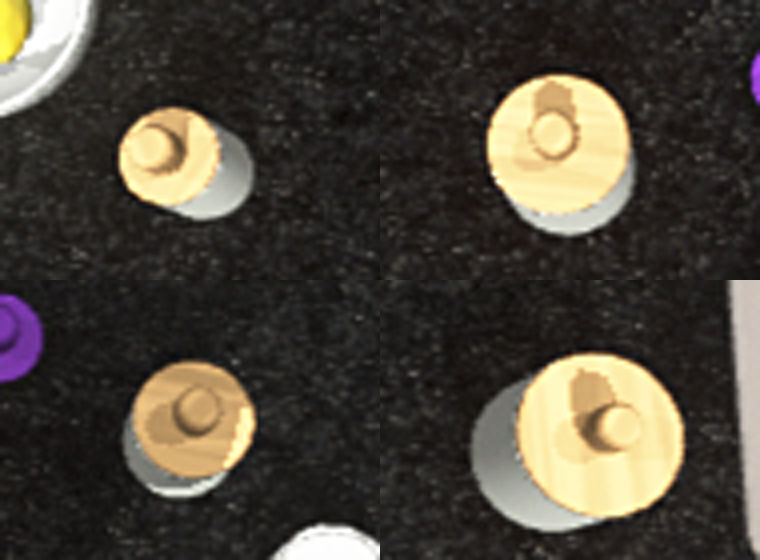

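View pics/fsz.png

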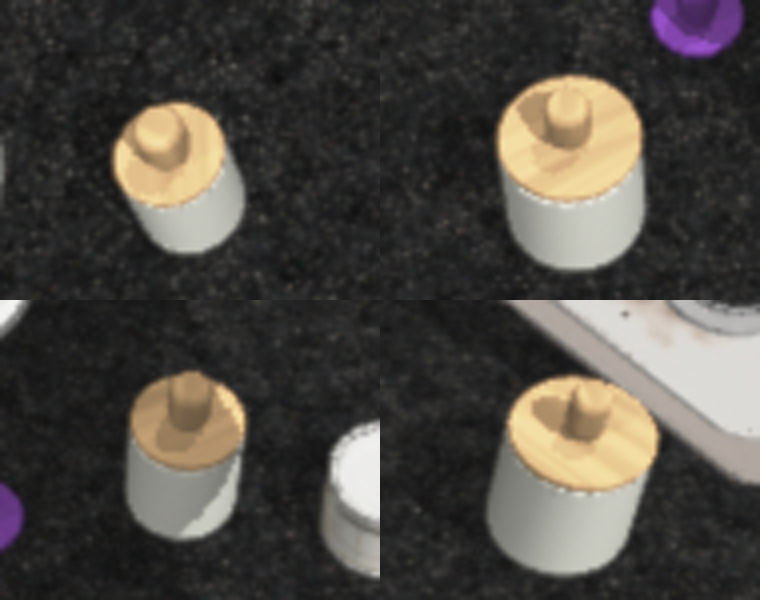

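View pics/fs.png

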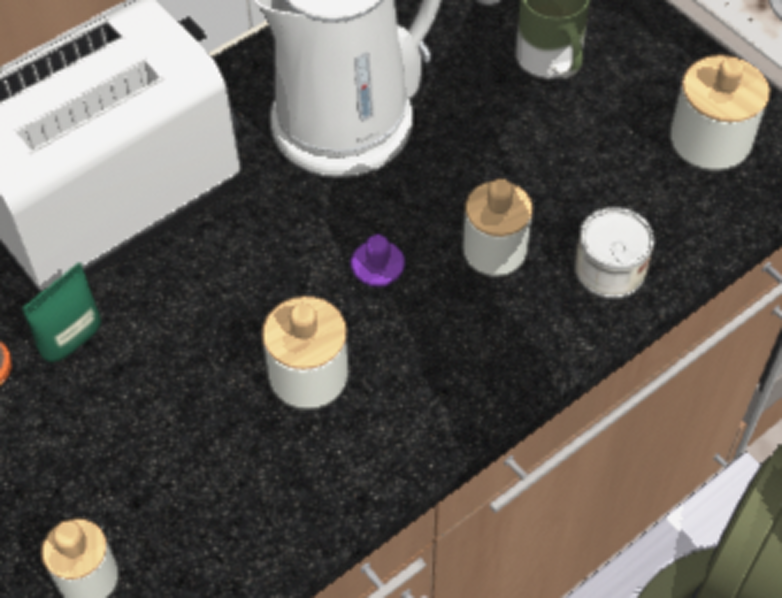

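```bash
python3 -c "
from cell import env
print(env.sign_off())"
```

```text
the job is handed in; nothing more can be done
None
```

I put all four lids on the canisters of their size and handed the job in at about 45.6 s of the 109 s allowed. The hand-in gave no verdict.

- **Setting down:** each lid was lowered in steps of 2 mm or less. The steady wrist force once seated read 5–7 N vertical. From the measured tool heights, every disc underside sits within about 0.5 mm of its rim height. I opened the fingers only after seating.
- **Last pictures:** the top and side views show all four discs flat and closely centred, by eye, with no gap at the rim. The canisters are upright. The tin and mug look unmoved by eye; I did not measure them. The gripper was open and clear of everything.
- **Disagreements:** the top and side cameras differed by about 2 mm. The wrist camera read about 2 mm long along the tool's x axis. I allowed for both by comparing lid and rim in the same picture, and no check failed.

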